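Unclamp a tested badge from the jig under the inspection microscope

TASK

The badge in the test jig under the microscope is finished: swing the toggle clamp's handle right up so that the clamp is fully open, take the badge out from under the microscope and set it down gently, flat and face up, in the shallow tray that already holds a finished badge. Leave the clamp open, do not drag the badge out from under the clamp while it is shut, and leave the other loose things where they are.

Things in the scene. Friction and masses are not known exactly. Their poses are not given: they have to be found in the camera images.
- jig: Test jig and inspection stand, one fixed unit. Origin on the table under the middle of the badge's nest; x to the jig's back, y to its left, z up. Black plinth 14 mm high (x -55 to 55, y -126 to 42). On it the aluminium riser of the clamp (x -22 to 22, y -124 to -70, 36 mm high; the clamp's steel cheeks on it reach 68 mm).
- nest (a point): Middle of the nest, 36 mm above the jig's origin: here lies the badge's underside centre while clamped. Grey pedestal 36 mm wide in y, 32 mm high, with cheeks at x 23 to 40 and -40 to -23 (y -32 to 32). Pins 5 mm thick, tops 42 mm high, at x +-28, y +-26.5 and x +-36.5, y +-12, clear of the badge by 2 mm. Between the cheeks (x -23 to 23) the badge's long edges are free to grip.
- lens (a point): Lower end of the upright microscope tube (33 mm thick, 44 mm at its collar 195 mm up), 150 mm above the table at x = 20, y = 0 mm of the jig: over the badge. A tool pointing straight down has no room under it; one leaning 30 to 40 degrees, its wrist back towards the jig's front (-x), has.
- boom (a point): Point over the clamp handle on the centre line of the stand's boom, a level bar 18 mm thick along the jig's y (y -330 to -10) at x = 20, 208 mm high. It bars a tool pointing straight down from the handle; one leaning 30 to 40 degrees, its wrist towards -x, has room.
- column (a point): Foot of the stand's column (22 mm thick, 264 mm high, clamp block 36 mm wide at the boom) at x = 20, y = -290 mm of the jig, on a foot plate 130 x 110 x 14 mm.
- clamp (a joint): Handle of the toggle clamp: 0 = level and locked, pointing along the jig's -y; grows as it is swung up; stop at 1.3 (nearly upright). The hinge axis runs along the jig's x. Stiff: about 0.32 N m (6 N at the grip), a little more in the first 0.1 rad to break the lock; it stays wherever it is left. The clamp arm lifts off the badge with it (arm at 0.1 rad for 0.3, 0.4 for 0.6, 1.1 for 1.1, 1.45 for 1.3).
- clamp_pivot (a point): Hinge of the clamp handle, on its axis: at x = 0, y = -104, z = 60 mm in the jig's frame. Fixed. The clamp's steel arm, an 8 mm bar hinged at y = -78, z = 49, runs level over the badge's right half to its middle while shut; fully open it stands nearly upright over the riser (y -90 to -65), up to 130 mm high.
- clamp_tip (a point): Outer end of the handle on its centre line, 82 mm from the hinge. From 24 to 82 mm from the hinge it is a straight black rubber grip 15 mm thick. Shut, it is level, its centre line 60 mm above the table; farther than 22 mm from the hinge there is only the bare table under it, so it can be hooked from below.
- badge: The badge in the jig: dark circuit board on a black battery back, a flat plate 64 (x) x 44 (y) x 10 mm, 30 to 65 g, straight edges; small parts rise 2.5 mm above its face. Origin at the centre of its underside, z towards its face. It lies face up, x along the jig's x. Its underside is 36 mm above the table while clamped; spring probes raise it 2 mm when the clamp opens.
- tray: Shallow fixed grey tray without partitions, 170 (x) x 120 (y) mm outside, rim 14 mm high, walls and floor 3 mm thick. Origin at the centre of its underside. Its near part (x from -80 to 20 mm) is free; a finished badge lies at its far end. Beside it, about 170 mm to the left or right, stands a partitioned kit box of the same outline, 28 mm high (not for the badge).
- tray_badge: An already finished badge, the same as the other, lying at the far end of the tray (about 50 mm behind its centre) across it. Origin at the centre of its underside.
- pliers: Small pliers lying on the table, 125 mm long, 14 mm high. Leave alone.
- wood_plate: Wooden plate with six rivets, 58 x 58 x 7 mm, lying on the table before the jig. Leave alone.
- wood_plate2: A second such plate, before the tray. Leave alone.
- spool: Solder spool standing on the table, 56 mm across, 41 mm high. Leave alone.
- battery_box: Small white carton 62 x 36 x 18 mm. Leave alone.
- driver: Screwdriver 160 mm long lying on the table. Leave alone.
Not all that is in view belongs to the job. What is shaped like the tray but turquoise is not meant.

How it is judged:
On the way, in this order (a step that is already met when the one before it is completed fails the run):
1. the clamp is swung fully open with the badge still in its nest (value of joint clamp above 1.1 rad and distance between badge and nest below 0.012 m), for 0.2 s.
2. the badge is lifted clear of the jig and out from under the microscope (horizontal distance between badge and nest above 0.08 m and height (world z) of badge above 0.03 m), for 0.1 s.
At the end, for the whole second after the job is handed in: The clamp handle stands above 1.1 rad (stop at 1.3); the badge lies flat on the tray's floor inside the tray (within 3 mm of the floor, face up within 0.08 rad), released and at rest (value of joint clamp above 1.1 rad and x of badge in the frame of tray between -0.085 and 0.085 m and y of badge in the frame of tray between -0.06 and 0.06 m and z of badge in the frame of tray below 0.006 m and angle between badge's own z axis and vertical below 0.08 rad and linear speed of badge below 0.02 m/s and contact force between the fingers and badge below 0.1 N); the robot touches nothing.
It fails at once if the badge is dragged more than 6 mm while the clamp is still shut (handle below 0.6 rad) (value of joint clamp below 0.6 rad and distance of badge from where it was at the start of the episode above 0.006 m).
It fails at once if the badge is dropped or thrown (falls freely faster than 0.5 m/s) (linear speed of badge above 0.5 m/s and contact force between the fingers and badge below 0.05 N).
It fails at once if the finished badge in the tray is pushed more than 20 mm, or another loose thing more than 30 mm (distance of tray_badge from where it was at the start of the episode above 0.02 m or distance of any of pliers, wood_plate, wood_plate2, spool, battery_box, driver from where it was at the start of the episode above 0.03 m).
It also fails if it takes over 50 s, if anything falls off the work surface, if the arm or the gripper's body presses on something with over 40 N, if the wrist force passes 120 N, or if a joint passes its speed limit or range.

ROBOT

A 7-joint arm with a two-finger parallel gripper is mounted at the origin on the work surface. World frame = base frame: x ahead of the robot, y to its left, z up, the work surface at z = 0. Lengths are in m, angles in rad, forces in N, time in s.
With the tool pointing down it reaches from about 0.4 to 0.85 m from the base axis. Payload 10.4 kg.
Tool frame: the origin (TCP) lies midway between the tips of the shut fingers; the grasp point (between the pads) lies 19 mm behind it; z points along the fingers, y is the line along which they close (so a half turn about z gives the same grasp; the last joint's range is limited). The gripper opens to 85 mm and grips with 20 to 120 N. Pads are 22 mm wide; open, the fingers measure 114 mm over their backs; the gripper's body (76 mm by 85 mm) begins 54 mm behind the grasp point. The pads swing forward as they close: fully open they stand 13 mm farther back than shut.
Start: joints at [-1.148, 0.332, -0.065, 1.46, 0.022, 1.35, -0.088], TCP at [0.269, 0.564, 0.231] pointing down, gripper open.
Joint ranges: [-2.6, 2.6], [-0.5, 2.12], [-1.47, 1.34], [0.16, 2.42], [-1.27, 4.41], [0.06, 2.06], [-2.6, 2.6]. Speed limits (rad/s): [2.22, 2.22, 2.79, 2.79, 3.14, 3.14, 3.14].

INTERFACE

Orientations are given as a unit quaternion [x, y, z, w].
In Python, from cell import observe, get_image, hand_in gives the robot as it stands.
- The arm moves only by the tool play_rows, never from a script. Its argument "moves" is a list that holds one entry, the list of rows, each a list of 7 numbers: the closure, from -1 (fully open) to 1 (shut), so that 0 is half open, then the shift along the tool's x, y, z each as a share of 10 cm, from -1 to 1, then the turn, a rotation vector about the tool's x, y, z each as a share of 120 degrees, from -1 to 1. A call has 1 to 5 rows; each row is the pose to reach, as a shift and turn from the pose commanded when the call began, along the tool's axes at that moment; what a row does not reach only later rows make up. A row lasts 1/8 s, in which the tool goes at most 62.5 mm and 10.7 degrees, less where a joint would pass 70% of its speed; a pose out of reach is approached as far as the arm can. A call with a number of a shift or a turn outside -1 to 1 is refused whole. A call with a gripper value outside its range is refused whole. The fingers move at their own pace and stop on an object; the grip force is fixed at half the most. Time passes only in rows, so rows that repeat a pose let the fingers close. It gives the time, the measured TCP pose, the force, the opening and the grip force at its end, in the units of the state.
- observe(): the state, without advancing time (a new reading comes with each control period).
- get_image(name): name is "scene" or "side" or "wrist"; returns a dict with "frame" (420x560x3 uint8, red, green, blue), "fx", "fy", "cx", "cy" (pixels), "rvec" (rotation vector, rad) and "tvec" (3), from world to camera coordinates, as OpenCV has them; the wrist camera has in their place "mount" (4x4, takes a point from camera to tool coordinates, whose origin is the TCP and whose axes are the flange's). Camera axes: x right, y down, z forward; pixel columns grow to the right and rows downward; lengths in m; the calibration is good to about 2 mm. A picture is of the moment at which its call begins: read the wrist's pose just before it. There is no depth.
- hand_in(): hands the job in; it is judged then, once.
The state is a dict: "clock": time; "joint_pos": joint angles; "qvel": joint speeds; "tau": joint torques, N m; "tcp_pos": TCP position; "orientation": TCP orientation; "wrist_force": force on the tool from outside, world axes, zero at the start; "ft_torque": the same for the moment, N m; "gripper_width": opening from 0.0 (shut) to 1.0 (fully open); "grasp_force": force on a finger pad.
Only numpy, scipy, OpenCV 4.12 (cv2) and the standard library are available. Lean on these libraries where they do the work, as an engineer would, in place of code of your own. Each camera call takes 0.05 s, during which the arm holds its last target. There are 200 camera calls.

## Working session

There is one attempt and no reset: what is moved stays moved. The work goes in short steps, Python scripts to look and compute and a tool call to move; the robot and the scene stay as the last step left them, time stands still between calls to the robot, and variables do not carry over. Pictures are saved under pics/ and viewed, at most 10 in all, crops included, and the job is handed in when it is done.

Besides the shell and the picture viewer there is one more tool, called after ">>>" by a JSON object that holds its "name" and its "arguments", one argument or row to a line. play_rows: Moves the arm, as the interface text tells. Shift numbers are shares of 10 cm and turn numbers shares of 120 degrees, none past 1 either way. Its arguments: {"type":"object","properties":{"moves":{"type":"array","items":{"type":"array","items":{"type":"array","items":{"type":"number","minimum":-1,"maximum":1}}}}},"required":["moves"]}

```bash
mkdir -p pics; cat > h.py <<'E'
import numpy as np, cv2
from scipy.spatial.transform import Rotation as R
from cell import observe, get_image, hand_in
def cam(n):
    s=observe(); im=get_image(n); K=np.array([[im['fx'],0,im['cx']],[0,im['fy'],im['cy']],[0,0,1]])
    if 'mount' in im:
        T=np.eye(4);T[:3,:3]=R.from_quat(s['orientation']).as_matrix();T[:3,3]=s['tcp_pos']
        M=T@np.array(im['mount']);Rc=M[:3,:3];o=M[:3,3]
    else:
        A=cv2.Rodrigues(np.array(im['rvec'],float))[0];Rc=A.T;o=-A.T@np.array(im['tvec']).ravel()
    return im['frame'],K,Rc,o
def ray(K,Rc,o,u,v,z):
    d=Rc@np.linalg.inv(K)@[u,v,1];return o+d*(z-o[2])/d[2]
def proj(K,Rc,o,P):
    p=(np.atleast_2d(P)-o)@Rc@K.T;return p[:,:2]/p[:,2:]
def save(n,f): cv2.imwrite('pics/'+n+'.png',cv2.cvtColor(f,cv2.COLOR_RGB2BGR))
E
python3 - <<'E'
from h import *
for n in('scene','side'):
    f,K,Rc,o=cam(n); save(n,cv2.resize(f,None,fx=1.42,fy=1.42,interpolation=cv2.INTER_CUBIC)); cv2.imwrite('pics/raw_%s.png'%n,f[:,:,::-1]); np.savez(n,K=K,Rc=Rc,o=o); print(n,o,Rc[:,2],K[0,0])
E
```

```text
scene [ 1.26774657 -0.1330163   0.84216872] [-0.73820423  0.10846257 -0.66580056] 389.197475813102
side [-0.03165313 -0.77446444  0.83170343] [ 0.44675826  0.66667    -0.5966223 ] 508.05848632983157
```

View pics/scene.png

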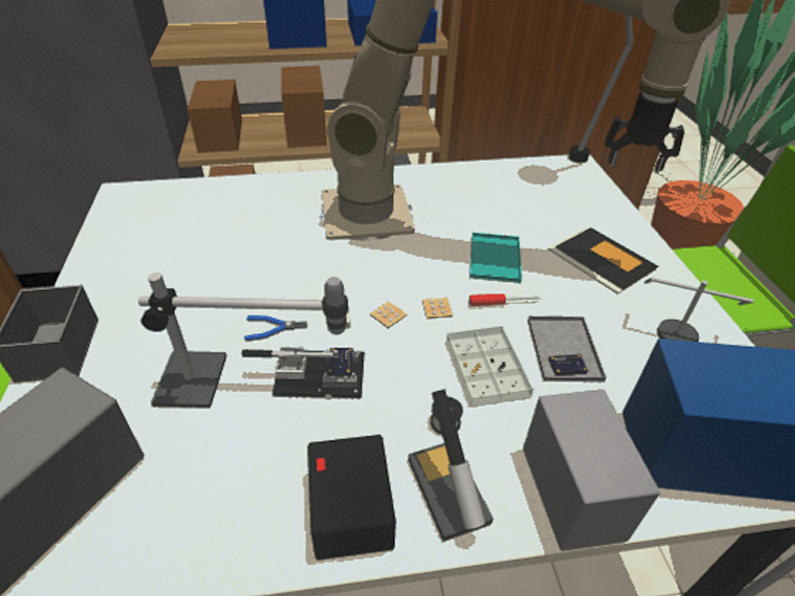

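View pics/side.png

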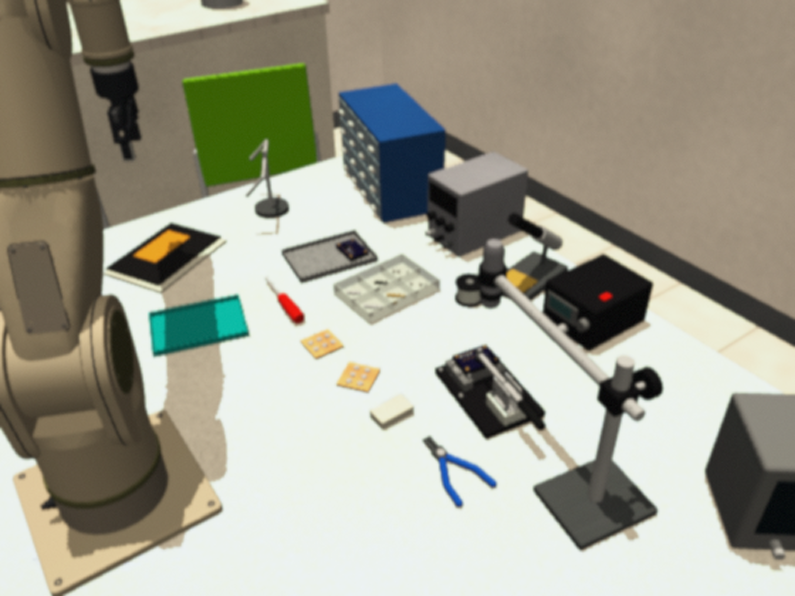

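Candidates for the tray in the scene view: grey (567,348) with a badge at its far end, partitioned box (489,366) and turquoise (495,257). The grey one fits. The jig is at (318,372) in the scene view and (490,390) in the side view. The next step is a composite of enlarged crops to confirm both.

```bash
python3 - <<'E'
import cv2,numpy as np
s=cv2.imread('pics/raw_scene.png');d=cv2.imread('pics/raw_side.png')
c=lambda im,x,y,w,h:cv2.resize(im[y:y+h,x:x+w],(400,300),interpolation=cv2.INTER_CUBIC)
cv2.imwrite('pics/c1.png',np.vstack([np.hstack([c(s,165,215,100,75),c(d,295,225,100,75)]),np.hstack([c(s,350,210,80,60),c(d,190,150,80,60)])]))
E
```

```text
(no output)
```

View pics/c1.png

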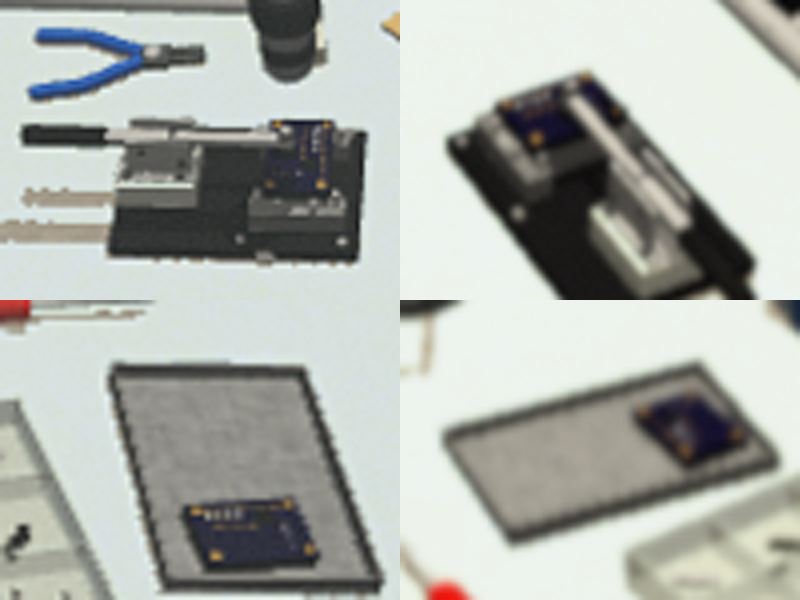

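```bash
python3 - <<'E'
from h import *
L=lambda n:[np.load(n+'.npz')[k] for k in('K','Rc','o')]
S,D=L('scene'),L('side')
def p(c,x,y,z):
    if c=='s': return ray(*S,165+x/4,215+y/4,z)
    if c=='d': return ray(*D,295+(x-400)/4,225+y/4,z)
    if c=='ts': return ray(*S,350+x/5,210+(y-300)/5,z)
    if c=='td': return ray(*D,190+(x-400)/5,150+(y-300)/5,z)
def fit(name,obs):
    a=np.array([o[0] for o in obs],float)/1000;b=np.array([p(*o[1])[:2] for o in obs])
    am,bm=a.mean(0),b.mean(0);A=(a-am)@[1,1j];B=(b-bm)@[1,1j];th=np.angle((A.conj()*B).sum())
    c,s=np.cos(th),np.sin(th);M=np.array([[c,-s],[s,c]]);t=bm-M@am
    print(name,'th',th.round(3),'t',t.round(4),'res mm',((b-a@M.T-t)*1000).round(1).tolist());return th,t
fit('jig',[((-55,42),('s',366,131,.014)),((55,42),('s',359,247,.014)),((55,-126),('s',109,243,.014)),
 ((-55,42),('d',447,140,.014)),((55,-126),('d',755,262,.014)),
 ((0,-186),('s',22,134,.060)),((32,22),('s',331,190,.048)),((32,-22),('s',263,190,.048)),((-32,22),('d',497,100,.048)),((-32,-22),('d',538,150,.048))])
fit('tray',[((-85,60),('ts',304,367,.014)),((-85,-60),('ts',110,370,.014)),((85,-60),('ts',165,585,.014)),((85,60),('ts',381,588,.014)),
 ((-85,60),('td',443,432,.014)),((-85,-60),('td',511,542,.014)),((85,60),('td',700,363,.014)),((85,-60),('td',779,460,.014))])
E
```

```text
jig th -0.162 t [ 0.5644 -0.1142] res mm [[3.5, 0.8], [-3.0, 2.4], [-1.1, 3.9], [0.1, -6.0], [-4.5, -0.8], [-0.1, 1.7], [0.4, 3.0], [1.6, 2.0], [1.9, -1.7], [1.2, -5.2]]
tray th -0.149 t [0.5554 0.3391] res mm [[2.5, 4.6], [7.4, 4.3], [5.0, 3.9], [4.7, 1.7], [-1.3, -2.7], [-5.1, -7.1], [-5.4, -2.5], [-7.9, -2.3]]
```

```bash
cat >> h.py <<'E'
TH=-0.162;JT=np.array([0.5644,-0.1142,0])
Rj=R.from_euler('z',TH)
def J(x,y,z): return JT+Rj.apply(np.array([x,y,z])/1000)
def ori(L,sg):  # lean L deg, tool y = sg*jig y
    l=np.deg2rad(L);z=np.array([np.sin(l),0,-np.cos(l)]);y=np.array([0,sg,0.]);return Rj*R.from_matrix(np.c_[np.cross(y,z),y,z])
def plan(tg,step=.095,mr=50,p=None,r=None):
    s=observe();p=np.array(s['tcp_pos']) if p is None else p;r=R.from_quat(s['orientation']) if r is None else r
    for P,Q in tg:
        while 1:
            v=r.inv().apply(P-p)/step;w=(r.inv()*Q).as_rotvec();k=max(1,np.abs(v).max(),np.rad2deg(np.linalg.norm(w))/mr)
            a=np.round(v*step/.1/k,2);b=np.round(w/k/np.deg2rad(120),2)
            p=p+r.apply(a*.1);r=r*R.from_rotvec(b*np.deg2rad(120))
            print(a.tolist(),b.tolist(),'->',p.round(3))
            if k<=1:break
def handle(q,L,rho=18.5,e=25,rr=58):
    l=np.deg2rad(L);c,s=np.cos(l),np.sin(l);d=np.array([s,0,-c]);n=np.array([c*np.cos(q),s*np.sin(q),s*np.cos(q)]);n/=np.linalg.norm(n)
    return J(*(np.array([0,-104-rr*np.cos(q),60+rr*np.sin(q)])-rho*n+e*d))
E
python3 - <<'E'
from h import *
s=observe();r=R.from_quat(s['orientation']);print(s['joint_pos'],r.as_matrix().round(2).tolist())
for sg in(1,-1):print(sg,np.rad2deg((r.inv()*ori(40,sg)).as_rotvec()).round())
S=[np.load('scene.npz')[k] for k in('K','Rc','o')]
for u,v in((40,35),(35,95),(200,55)):print('pliers jig mm',(Rj.inv().apply(ray(*S,165+u/4,215+v/4,.01)-JT)*1000).round())
d=ori(40,1).as_matrix()[:,2];n=-ori(40,1).as_matrix()[:,0]
pc=handle(0,40);pg=pc-.012*n;pre=pg-.11*d
print(pc,pg,pre)
sg=1 if np.linalg.norm((r.inv()*ori(40,1)).as_rotvec())<2 else -1
plan([(np.array([.40,.25,.26]),r),(np.array([.42,-.1,.26]),r),(pre+[0,0,.05],ori(40,sg)),(pre,ori(40,sg)),(pg,ori(40,sg))])
E
```

```text
[-1.14762329  0.33282012 -0.06467763  1.46084123  0.02159039  1.3498758
 -0.08848471] [[-0.9, 0.43, -0.0], [0.43, 0.9, -0.0], [-0.0, -0.0, -1.0]]
1 [ -6. -40. -16.]
-1 [-56.   8. 155.]
pliers jig mm [-146. -210.   10.]
pliers jig mm [ -83. -201.   10.]
pliers jig mm [-128.  -86.   10.]
[ 0.54014366 -0.27438499  0.02895732] [ 0.53107149 -0.27290231  0.02124387] [ 0.46129063 -0.26149787  0.10550876]
[-0.95, -0.85, -0.11] [0.0, 0.0, 0.0] -> [0.318 0.446 0.242]
[-0.95, -0.85, -0.11] [0.0, 0.0, 0.0] -> [0.367 0.328 0.253]
[-0.63, -0.57, -0.07] [0.0, 0.0, 0.0] -> [0.4  0.25 0.26]
[-0.52, -0.95, 0.0] [0.0, 0.0, 0.0] -> [0.406 0.142 0.26 ]
[-0.52, -0.95, 0.0] [0.0, 0.0, 0.0] -> [0.412 0.033 0.26 ]
[-0.53, -0.95, 0.0] [0.0, 0.0, 0.0] -> [ 0.419 -0.075  0.26 ]
[-0.12, -0.22, 0.0] [0.0, 0.0, 0.0] -> [ 0.42 -0.1   0.26]
[-0.8, -0.95, 0.78] [-0.04, -0.25, -0.1] -> [ 0.451 -0.22   0.182]
[-0.03, -0.38, 0.32] [-0.01, -0.08, -0.03] -> [ 0.461 -0.261  0.155]
[0.32, -0.01, 0.38] [0.0, -0.0, -0.0] -> [ 0.461 -0.262  0.106]
[-0.0, -0.0, 0.95] [0.0, -0.0, -0.0] -> [ 0.521 -0.271  0.033]
[-0.0, -0.0, 0.15] [0.0, -0.0, -0.0] -> [ 0.531 -0.272  0.021]
```

>>> {"name": "play_rows", "arguments": {
  "moves": [
    [[1,-0.95,-0.85,-0.11,0,0,0],[1,-0.95,-0.85,-0.11,0,0,0],[1,-0.95,-0.85,-0.11,0,0,0]]
  ]
}}

```text
clock: 0.48
tcp_pos: [0.3218, 0.4422, 0.2429]
orientation: [0.224, 0.974, -0.0, 0.001]
wrist_force: [-0.1, 0.6, 0.8]
gripper_width: 0.378
grasp_force: 0.0
```

>>> {"name": "play_rows", "arguments": {
  "moves": [
    [[1,-0.95,-0.85,-0.11,0,0,0],[1,-0.95,-0.85,-0.11,0,0,0],[1,-0.95,-0.85,-0.11,0,0,0]]
  ]
}}

```text
clock: 0.85
tcp_pos: [0.3698, 0.3251, 0.2538]
orientation: [0.224, 0.975, 0.0, 0.0]
wrist_force: [-0.6, 0.7, -0.6]
gripper_width: 0.001
grasp_force: 0.0
```

>>> {"name": "play_rows", "arguments": {
  "moves": [
    [[1,-0.63,-0.57,-0.07,0,0,0],[1,-0.63,-0.57,-0.07,0,0,0]]
  ]
}}

```text
clock: 1.1
tcp_pos: [0.4007, 0.2483, 0.2604]
orientation: [0.222, 0.975, -0.0, 0.0]
wrist_force: [-0.4, 1.0, 0.3]
gripper_width: 0.0
grasp_force: 0.0
```

>>> {"name": "play_rows", "arguments": {
  "moves": [
    [[1,-0.52,-0.95,0,0,0,0],[1,-0.52,-0.95,0,0,0,0],[1,-0.52,-0.95,0,0,0,0]]
  ]
}}

```text
clock: 1.48
tcp_pos: [0.4061, 0.14, 0.2604]
orientation: [0.223, 0.975, 0.0, 0.0]
wrist_force: [-0.3, 0.7, 0.2]
gripper_width: 0.002
grasp_force: 0.0
```

>>> {"name": "play_rows", "arguments": {
  "moves": [
    [[1,-0.52,-0.95,0,0,0,0],[1,-0.52,-0.95,0,0,0,0],[1,-0.52,-0.95,0,0,0,0]]
  ]
}}

```text
clock: 1.85
tcp_pos: [0.4122, 0.0326, 0.2605]
orientation: [0.223, 0.975, 0.0, 0.0]
wrist_force: [-0.3, 1.4, -0.8]
gripper_width: -0.001
grasp_force: 0.0
```

>>> {"name": "play_rows", "arguments": {
  "moves": [
    [[1,-0.52,-0.95,0,0,0,0],[1,-0.52,-0.95,0,0,0,0],[1,-0.52,-0.95,0,0,0,0]]
  ]
}}

```text
clock: 2.22
tcp_pos: [0.4183, -0.0753, 0.2604]
orientation: [0.222, 0.975, -0.0, 0.0]
wrist_force: [-0.2, 1.3, -0.7]
gripper_width: -0.0
grasp_force: 0.0
```

Sequential batches work. Next I lean the tool and go to the pre-pose.

>>> {"name": "play_rows", "arguments": {
  "moves": [
    [[1,-0.12,-0.22,0,-0.01,-0.08,-0.03],[1,-0.5,-0.6,0.4,-0.02,-0.15,-0.06],[1,-0.8,-0.95,0.7,-0.04,-0.25,-0.1],[1,-0.8,-0.95,0.7,-0.04,-0.25,-0.1]]
  ]
}}

```text
clock: 2.72
tcp_pos: [0.4478, -0.1941, 0.1876]
orientation: [0.111, 0.959, -0.016, 0.261]
wrist_force: [0.1, 0.0, 0.8]
gripper_width: -0.001
grasp_force: 0.0
```

```bash
python3 - <<'E'
from h import *
d=ori(40,1).as_matrix()[:,2];n=-ori(40,1).as_matrix()[:,0]
pg=handle(0,40)-.012*n
plan([(pg-.11*d,ori(40,1)),(pg-.01*d,ori(40,1))])
E
```

```text
[0.16, -0.65, 0.84] [-0.01, -0.08, -0.03] -> [ 0.462 -0.262  0.105]
[0.0, -0.01, 0.95] [0.0, -0.0, -0.0] -> [ 0.522 -0.272  0.032]
[0.0, 0.0, 0.05] [0.0, -0.0, -0.0] -> [ 0.525 -0.272  0.029]
```

>>> {"name": "play_rows", "arguments": {
  "moves": [
    [[1,0.16,-0.65,0.84,-0.01,-0.08,-0.03],[1,0.16,-0.65,0.84,-0.01,-0.08,-0.03],[1,0.16,-0.65,0.84,-0.01,-0.08,-0.03]]
  ]
}}

```text
clock: 3.1
tcp_pos: [0.4645, -0.2635, 0.1078]
orientation: [0.076, 0.937, -0.024, 0.34]
wrist_force: [-5.9, 7.9, -6.9]
gripper_width: -0.001
grasp_force: 0.0
```

```bash
python3 - <<'E'
from h import *
w,K,Rc,o=cam('wrist')
for r_ in(24,82):
  print('handle pt',proj(K,Rc,o,J(0,-104-r_,60)).round(),'tcp',proj(K,Rc,o,np.array(observe()['tcp_pos'])).round())
np.savez('w1',K=K,Rc=Rc,o=o)
s=cam('scene')[0];d=cam('side')[0]
z=lambda im,x,y,w_,h:cv2.resize(im[y:y+h,x:x+w_],(400,300),interpolation=cv2.INTER_CUBIC)
save('c2',np.vstack([np.hstack([cv2.resize(w,(400,300)),z(s,140,170,140,105)]),np.hstack([z(d,270,190,200,150),z(w,140,0,280,210)])]))
d=ori(40,1).as_matrix()[:,2];n=-ori(40,1).as_matrix()[:,0]
pg=handle(0,40)-.012*n
plan([(pg-.01*d,ori(40,1))])
E
```

```text
handle pt [[329. 254.]] tcp [[273. 268.]]
handle pt [[248. 254.]] tcp [[273. 268.]]
[0.04, -0.01, 0.95] [0.0, -0.0, -0.0] -> [ 0.522 -0.271  0.033]
[0.01, -0.0, 0.05] [0.0, -0.0, -0.0] -> [ 0.525 -0.272  0.029]
```

View pics/c2.png

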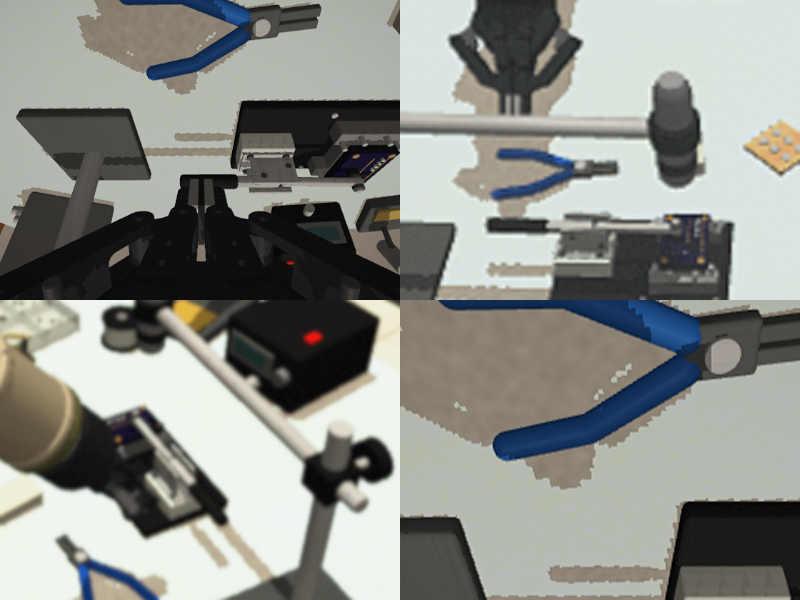

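The handle spans wrist pixels (252..333,254), against a prediction of (248..329,254), so the jig pose is good to about 3 mm. The way beneath the handle is free. I go in now.

>>> {"name": "play_rows", "arguments": {
  "moves": [
    [[1,0.02,-0.01,0.4,0,0,0],[1,0.04,-0.01,0.7,0,0,0],[1,0.04,-0.01,0.95,0,0,0],[1,0.04,-0.01,0.95,0,0,0]]
  ]
}}

```text
clock: 3.75
tcp_pos: [0.4926, -0.2435, 0.0817]
orientation: [0.078, 0.939, -0.032, 0.334]
wrist_force: [0.7, -0.1, 0.0]
gripper_width: -0.006
grasp_force: 0.0
```

```bash
python3 - <<'E'
from h import *
o=ori(40,1)
plan([(handle(0,40),o)]+[(handle(q,40,r),o) for q,r in((.2,17),(.4,17),(.6,17),(.8,17),(1.0,17),(1.2,17),(1.3,17))],step=.1)
print(R.from_quat(observe()['orientation']).as_matrix().round(2),observe()['joint_pos'])
E
```

```text
[-0.07, -0.22, 0.74] [-0.01, -0.01, -0.0] -> [ 0.54  -0.274  0.029]
[-0.09, -0.01, -0.09] [0.0, 0.0, -0.0] -> [ 0.541 -0.276  0.042]
[-0.08, 0.01, -0.08] [0.0, 0.0, -0.0] -> [ 0.542 -0.275  0.053]
[-0.07, 0.04, -0.08] [0.0, 0.0, -0.0] -> [ 0.543 -0.271  0.064]
[-0.07, 0.05, -0.07] [0.0, 0.0, -0.0] -> [ 0.544 -0.266  0.074]
[-0.07, 0.06, -0.05] [0.0, 0.0, -0.0] -> [ 0.547 -0.261  0.082]
[-0.07, 0.08, -0.04] [0.0, 0.0, -0.0] -> [ 0.551 -0.253  0.09 ]
[-0.03, 0.04, -0.01] [0.0, 0.0, -0.0] -> [ 0.554 -0.25   0.092]
[[-0.76  0.17  0.62]
 [ 0.13  0.99 -0.11]
 [-0.63 -0.01 -0.77]] [-0.8193529  -0.14786375  1.33262443  2.41509036 -0.67271795  0.14881107
  2.59928787]
```

The arm ran into joint limits (j3, j4 and j7), so the elbow swung off sideways. I'll back off the way I came and identify the kinematics from a few poses.

```bash
cat >> h.py <<'E'
import json,os,itertools
from scipy.optimize import least_squares
def log():
    s=observe();open('log.jsonl','a').write(json.dumps([list(map(float,s[k])) for k in('joint_pos','tcp_pos','orientation')])+'\n')
E
python3 - <<'E'
from h import *
json
open('log.jsonl','w').write(json.dumps([[-1.14762329,0.33282012,-0.06467763,1.46084123,0.02159039,1.3498758,-0.08848471],[.269,.564,.231],[.224,.9745,0,0]])+'\n')
log()
D=[json.loads(l) for l in open('log.jsonl')]
for sg in itertools.product([1,-1],repeat=7):
  E=[]
  for q,p,o in D:
    M=R.from_euler('ZYZYZYZ',np.array(q)*sg); E.append(M.inv()*R.from_quat(o))
  e=(E[0].inv()*E[1]).magnitude()
  if e<.3:print(sg,round(e,3),[x.as_matrix().round(2).tolist() for x in E])
E
```

```text
Traceback (most recent call last):
  File "scipy/spatial/transform/_rotation.pyx", line 1413, in scipy.spatial.transform._rotation.Rotation.from_euler
ValueError: Expected axis specification to be a non-empty string of upto 3 characters, got ZYZYZYZ
```

>>> {"name": "play_rows", "arguments": {
  "moves": [
    [[1,0,0,-0.4,0,0,0],[1,0,0,-0.8,0,0,0],[1,0,0,-0.8,0,0,0]]
  ]
}}

```text
clock: 4.12
tcp_pos: [0.4788, -0.2439, 0.1171]
orientation: [0.081, 0.934, -0.022, 0.348]
wrist_force: [0.1, -0.6, -0.0]
gripper_width: 0.003
grasp_force: 0.0
```

```bash
python3 - <<'E'
from h import *
log();s=observe();print(np.round(s['joint_pos'],2),s['tcp_pos'])
E
```

```text
[-0.23 -0.17  0.76  2.42 -0.68  0.24  2.57] [ 0.47877747 -0.2438685   0.11711562]
```

```bash
cat >> h.py <<'E'
def fk(q,P,sg,full=False):
    h,a,b,c,e,ea=P[:6];T=R.identity();p=np.array([0,0,h])
    for i,ax in enumerate('zyzyzyz'):
        T=T*R.from_euler(ax,sg[i]*q[i])
        if i==2:p=p+T.apply([e,0,a])
        if i==4-1:p=p+T.apply([ea,0,b])
    p=p+T.apply([0,0,c]);return p,T
E
python3 - <<'E'
from h import *
D=[json.loads(l) for l in open('log.jsonl')]
out=[]
for sg in itertools.product([1,-1],repeat=7):
  if sg[0]>0: pass
  E=[]
  for q,p,o in D: E.append(fk(q,[0]*6,sg)[1].inv()*R.from_quat(o))
  e=sum((E[0].inv()*x).magnitude() for x in E[1:])
  out.append((e,sg,E))
out.sort(key=lambda t:t[0])
for e,sg,E in out[:3]:
  print(round(e,3),sg,E[0].as_matrix().round(2).tolist())
  f=lambda P:np.concatenate([fk(q,P,sg)[0]-p for q,p,o in D])
  r=least_squares(f,[.35,.4,.4,.25,0,0]);print(r.x.round(4),(r.fun*1000).round(1))
E
```

```text
0.012 (-1, 1, -1, 1, -1, 1, -1) [[-0.01, -1.0, -0.0], [1.0, -0.01, 0.0], [-0.0, -0.0, 1.0]]
[ 0.0138  0.5475  0.4298  0.3221 -0.0012 -0.12  ] [-37.8  14.3   0.9   2.4 -10.3  -1.7  -2.2  10.4   0.8]
1.332 (1, 1, 1, 1, 1, 1, 1) [[0.78, 0.62, -0.0], [-0.62, 0.78, -0.0], [0.0, 0.0, 1.0]]
[ 0.6919  2.2114  0.5037  3.0319 -1.7434 -0.0328] [-371.3 -140.6    8.4    4.7  105.    50.8   -4.5  -91.3  -59.2]
1.703 (-1, -1, -1, 1, -1, 1, -1) [[-0.0, -0.79, 0.62], [1.0, -0.01, -0.01], [0.02, 0.62, 0.79]]
[ 0.1138  0.2972 -0.0498  0.223   0.5844  0.1753] [-46.4  17.6  -1.   -3.1  -4.6  45.7  -2.9   2.2 -44.7]
```

>>> {"name": "play_rows", "arguments": {
  "moves": [
    [[1,0.3,0.2,-0.5,0,0.08,0],[1,0.5,0.4,-0.7,0,0.16,0]]
  ]
}}

```text
clock: 4.38
tcp_pos: [0.437, -0.2009, 0.1333]
orientation: [0.076, 0.958, 0.005, 0.278]
wrist_force: [1.3, 2.0, 0.7]
gripper_width: 0.001
grasp_force: 0.0
```

```bash
python3 -c "
from h import *
log();print(np.round(observe()['joint_pos'],2),observe()['tcp_pos'])"
```

```text
[ 0.16 -0.24  0.31  2.38 -0.31  0.49  2.13] [ 0.43701749 -0.20089799  0.13330331]
```

>>> {"name": "play_rows", "arguments": {
  "moves": [
    [[1,0,0.4,-0.2,0,0.08,0],[1,0,0.8,-0.2,0,0.16,0],[1,0,0.8,-0.2,0,0.16,0]]
  ]
}}

```text
clock: 4.75
tcp_pos: [0.4412, -0.1196, 0.1561]
orientation: [0.071, 0.991, 0.018, 0.116]
wrist_force: [-0.8, -0.4, -0.5]
gripper_width: 0.0
grasp_force: 0.0
```

```bash
python3 - <<'E'
from h import *
log();print(np.round(observe()['joint_pos'],2),observe()['tcp_pos'])
D=[json.loads(l) for l in open('log.jsonl')]
sg=(-1,1,-1,1,-1,1,-1)
def fk2(q,P):
    V=np.zeros((7,3)); V[0]=[P[0],P[1],0]; V[2]=[P[2],P[3],P[4]]; V[4]=[P[5],P[6],P[7]]; V[6]=[0,0,P[8]]
    T=R.identity();p=np.array([0,0,P[9]])
    for i,ax in enumerate('zyzyzyz'):
        T=T*R.from_euler(ax,sg[i]*q[i]);p=p+T.apply(V[i])
    return p
f=lambda P:np.concatenate([np.concatenate([fk2(q,P)-p for q,p,o in D]),.003*(P-P0)])
P0=np.array([0,0,0,0,.4,0,0,.4,.28,.34])
r=least_squares(f,P0);print(r.x.round(3),(r.fun[:3*len(D)]*1000).round(1))
E
```

```text
[ 0.22 -0.14 -0.    2.16 -0.09  0.9   1.69] [ 0.44124503 -0.11955242  0.15613937]
[-0.    -0.022 -0.    -0.024  0.448  0.     0.001  0.491  0.342  0.258] [ 0.2 -0.1 -0.   0.   0.  -0.  -0.1 -0.1  0.  -0.   0.1 -0.   0.1  0.2
  0. ]
```

```bash
cat >> h.py <<'E'
PK=np.array([0,-.022,0,-.024,.448,0,.001,.491,.342,.258]);SG=(-1,1,-1,1,-1,1,-1)
LO=np.array([-2.6,-.5,-1.47,.16,-1.27,.06,-2.6]);HI=np.array([2.6,2.12,1.34,2.42,4.41,2.06,2.6])
def fk2(q,P=PK):
    V=np.zeros((7,3)); V[0]=[P[0],P[1],0]; V[2]=[P[2],P[3],P[4]]; V[4]=[P[5],P[6],P[7]]; V[6]=[0,0,P[8]]
    T=R.identity();p=np.array([0,0,P[9]])
    for i,ax in enumerate('zyzyzyz'):
        T=T*R.from_euler(ax,SG[i]*q[i]);p=p+T.apply(V[i])
    return p,T*R.from_euler('z',np.pi/2)
def ik(P,Q,q0,w=.01):
    def f(q):
        p,T=fk2(q);return np.r_[(p-P)*10,(Q.inv()*T).as_rotvec()*3,w*(q-q0)]
    r=least_squares(f,np.clip(q0,LO+.02,HI-.02),bounds=(LO,HI));q=r.x;p,T=fk2(q)
    return q,np.linalg.norm(p-P)*1000,np.rad2deg((Q.inv()*T).magnitude()),np.minimum(q-LO,HI-q).min()
E
python3 - <<'E'
from h import *
q0=np.array(observe()['joint_pos']);rng=np.random.default_rng(0)
seeds=[q0]+[rng.uniform(LO,HI) for _ in range(5)]
for L in(30,35,40):
  for yaw in(-40,-20,0,20):
    for sg in(1,-1):
      Q=R.from_euler('z',yaw,degrees=True)*ori(L,sg)
      res=[ik(handle(0,40),Q,s,.002) for s in seeds];res=[r for r in res if r[1]<2 and r[2]<1]
      if res:
        b=max(res,key=lambda r:r[3]);print(L,yaw,sg,len(res),b[0].round(2),'margin',b[3].round(2))
E
```

```text
30 -40 1 3 [0.18 0.27 0.05 2.13 0.79 0.41 0.26] margin 0.29
30 -40 -1 4 [-0.72  0.51  1.1   2.18 -0.5   0.3  -1.77] margin 0.24
30 -20 1 3 [ 0.44  0.25 -0.09  2.17  0.46  0.23  0.99] margin 0.17
30 -20 -1 3 [-0.48  0.36  0.93  2.21 -0.87  0.26 -0.95] margin 0.2
30 0 1 3 [ 1.16  0.36 -0.73  2.11  0.23  0.26  1.72] margin 0.2
30 0 -1 3 [ 0.29  0.26  0.21  2.16 -0.78  0.3  -0.56] margin 0.24
30 20 1 1 [ 1.21  0.42 -0.68  2.03 -0.27  0.42  2.6 ] margin 0.0
30 20 -1 4 [ 1.49  0.57 -1.04  2.02  0.26  0.44 -0.97] margin 0.38
35 -40 1 3 [ 0.21  0.27 -0.02  2.19  1.13  0.41 -0.1 ] margin 0.23
35 -40 -1 4 [-0.79  0.54  1.13  2.23 -0.56  0.18 -1.75] margin 0.12
35 -20 1 3 [0.07 0.23 0.29 2.25 0.55 0.07 0.85] margin 0.01
35 -20 -1 3 [-0.32  0.28  0.71  2.27 -1.01  0.09 -0.78] margin 0.03
35 0 1 3 [ 1.3   0.39 -0.86  2.17  0.44  0.15  1.56] margin 0.09
35 0 -1 3 [ 0.54  0.26 -0.03  2.21 -1.1   0.21 -0.19] margin 0.15
35 20 1 1 [ 1.45  0.51 -0.91  2.06 -0.18  0.34  2.6 ] margin 0.0
35 20 -1 4 [ 1.65  0.68 -1.18  2.06  0.44  0.38 -1.06] margin 0.29
40 -40 1 3 [ 0.35  0.28 -0.21  2.23  1.47  0.48 -0.44] margin 0.19
40 -40 -1 4 [-0.84  0.57  1.13  2.29 -0.61  0.06 -1.76] margin 0.0
40 -20 1 3 [ 1.05  0.33 -0.76  2.26  1.84  0.3  -0.28] margin 0.16
40 -20 -1 2 [0.19 0.23 0.15 2.31 2.3  0.12 2.24] margin 0.06
40 0 1 1 [ 1.79  0.98 -1.47  2.21  1.67  0.58  0.74] margin 0.0
40 0 -1 4 [ 1.79  0.98 -1.47  2.21  1.67  0.58 -2.4 ] margin 0.0
40 20 1 1 [ 1.61  0.62 -1.06  2.1  -0.08  0.26  2.6 ] margin 0.0
40 20 -1 5 [ 1.75  0.79 -1.25  2.09  0.59  0.32 -1.11] margin 0.22
```

```bash
python3 - <<'E'
from h import *
q=np.array(observe()['joint_pos']);L=32;o=ori(L,-1)
d=o.as_matrix()[:,2];n=o.as_matrix()[:,0]  # sg=-1: x = +(c,0,s)
pg=handle(0,L)-.012*n
dn=ori(0,-1)
way=[('spin',np.array([.44,-.12,.2]),dn),('pre',pg-.11*d,o),('pg',pg,o)]+[('h%.1f'%a,handle(a,L),o) for a in(0,.4,.8,1.2,1.3)]+[('nest',J(5,0,45),o),('nest2',J(-100,0,80),o),('tray',np.array([.52,.344,.03]),o)]
q=np.array([q[0],q[1],q[2],q[3],q[4],q[5],q[6]-np.pi])
for nme,P,Q in way:
    q,ep,er,m=ik(P,Q,q,.003);print(nme,P.round(3),q.round(2),round(ep,1),round(er,1),'m',round(m,2))
s=observe();r=R.from_quat(s['orientation'])
print('turn to down sg-1:',np.rad2deg((r.inv()*dn).as_rotvec()).round(1))
E
```

```text
spin [ 0.44 -0.12  0.2 ] [ 0.19 -0.02 -0.02  1.93 -0.    1.23 -1.56] 0.0 0.0 m 0.48
pre [ 0.468 -0.263  0.116] [ 0.31 -0.06  0.25  2.28 -0.47  0.43 -0.8 ] 0.0 0.0 m 0.14
pg [ 0.526 -0.272  0.023] [ 0.54  0.25 -0.04  2.21 -0.84  0.23 -0.45] 0.0 0.0 m 0.17
h0.0 [ 0.536 -0.274  0.029] [ 0.5   0.25 -0.01  2.18 -0.79  0.24 -0.51] 0.0 0.0 m 0.18
h0.4 [ 0.536 -0.273  0.052] [ 0.44  0.2   0.05  2.18 -0.69  0.29 -0.62] 0.0 0.0 m 0.23
h0.8 [ 0.539 -0.265  0.072] [ 0.39  0.16  0.09  2.17 -0.59  0.32 -0.74] 0.0 0.0 m 0.25
h1.2 [ 0.546 -0.253  0.087] [ 0.34  0.13  0.11  2.17 -0.5   0.34 -0.86] 0.0 0.0 m 0.25
h1.3 [ 0.548 -0.249  0.09 ] [ 0.32  0.12  0.12  2.17 -0.48  0.35 -0.89] 0.0 0.0 m 0.25
nest [ 0.569 -0.115  0.045] [-0.26  0.15  0.39  2.27 -0.16  0.17 -1.48] 0.0 0.0 m 0.11
nest2 [ 0.466 -0.098  0.08 ] [ 1.48 -0.3  -1.26  2.42 -0.89  0.36 -0.8 ] 0.1 0.0 m 0.0
tray [0.52  0.344 0.03 ] [ 0.77 -0.16 -1.47  2.26  0.26  0.38 -2.6 ] 127.4 13.4 m 0.0
turn to down sg-1: [ -20.5    4.8 -177.7]
```

```bash
python3 - <<'E'
from h import *
o=observe();r=R.from_quat(o['orientation'])
dn=ori(0,-1);d1=ori(0,1)
P=np.array([.44,-.12,.2]);st=[(P,R.from_euler('z',-a,degrees=True)*d1) for a in(0,-50,-100,-150,-180)]
plan(st,mr=55)
for a in(0,-50,-100,-150,-180):print(a,ik(P,R.from_euler('z',-a,degrees=True)*d1,np.array([.19,0,0,1.93,0,1.23,1.6+np.deg2rad(a)]))[0].round(2))
E
```

```text
[-0.09, 0.02, -0.43] [0.03, 0.11, 0.01] -> [ 0.44 -0.12  0.2 ]
[0.0, -0.0, 0.0] [-0.0, -0.0, -0.42] -> [ 0.44 -0.12  0.2 ]
[0.0, -0.0, 0.0] [-0.0, -0.0, -0.41] -> [ 0.44 -0.12  0.2 ]
[0.0, 0.0, 0.0] [0.0, -0.0, -0.42] -> [ 0.44 -0.12  0.2 ]
[0.0, 0.0, 0.0] [0.0, -0.0, -0.25] -> [ 0.44 -0.12  0.2 ]
0 [ 0.18 -0.02 -0.01  1.93 -0.    1.23  1.58]
-50 [ 0.16 -0.02  0.01  1.93  0.    1.23  2.45]
-100 [ 2.01 -0.5  -1.47  1.9  -0.52  1.31 -2.44]
-150 [ 0.19 -0.02 -0.02  1.93 -0.    1.23 -2.09]
-180 [ 0.18 -0.02 -0.01  1.93 -0.    1.23 -1.57]
```

>>> {"name": "play_rows", "arguments": {
  "moves": [
    [[1,-0.09,0.02,-0.43,0.03,0.11,0.01],[1,-0.09,0.02,-0.43,0.03,0.11,0.01]]
  ]
}}

```text
clock: 5.0
tcp_pos: [0.439, -0.1226, 0.2009]
orientation: [0.085, 0.996, -0.004, -0.001]
wrist_force: [0.6, 0.6, -0.5]
gripper_width: 0.001
grasp_force: 0.0
```

>>> {"name": "play_rows", "arguments": {
  "moves": [
    [[1,0,0,0,0,0,0.42],[1,0,0,0,0,0,0.42],[1,0,0,0,0,0,0.42],[1,0,0,0,0,0,0.42],[1,0,0,0,0,0,0.42]]
  ]
}}

```text
clock: 5.62
tcp_pos: [0.4372, -0.1228, 0.1983]
orientation: [0.504, 0.864, -0.003, 0.001]
wrist_force: [-0.2, 0.7, -0.4]
gripper_width: -0.001
grasp_force: 0.0
```

>>> {"name": "play_rows", "arguments": {
  "moves": [
    [[1,0,0,0,0,0,0.42],[1,0,0,0,0,0,0.42],[1,0,0,0,0,0,0.42],[1,0,0,0,0,0,0.42],[1,0,0,0,0,0,0.42]]
  ]
}}

```text
clock: 6.25
tcp_pos: [0.4372, -0.1228, 0.1983]
orientation: [0.824, 0.567, -0.003, 0.002]
wrist_force: [-0.6, 0.7, 0.7]
gripper_width: 0.002
grasp_force: 0.0
```

>>> {"name": "play_rows", "arguments": {
  "moves": [
    [[1,0,0,0,0,0,0.42],[1,0,0,0,0,0,0.42],[1,0,0,0,0,0,0.42],[1,0,0,0,0,0,0.42],[1,0,0,0,0,0,0.42]]
  ]
}}

```text
clock: 6.88
tcp_pos: [0.4372, -0.1228, 0.1982]
orientation: [0.987, 0.163, -0.001, 0.003]
wrist_force: [1.0, 0.1, -0.4]
gripper_width: 0.001
grasp_force: 0.0
```

>>> {"name": "play_rows", "arguments": {
  "moves": [
    [[1,0,0,0,0,0,0.24],[1,0,0,0,0,0,0.24],[1,0,0,0,0,0,0.24]]
  ]
}}

```text
clock: 7.25
tcp_pos: [0.4372, -0.1228, 0.1983]
orientation: [0.996, -0.088, -0.001, 0.003]
wrist_force: [0.0, 0.1, 0.6]
gripper_width: 0.002
grasp_force: 0.0
```

```bash
python3 - <<'E'
from h import *
q=np.array(observe()['joint_pos']);print(q.round(2));L=32;o=ori(L,-1)
d=o.as_matrix()[:,2];n=o.as_matrix()[:,0];pg=handle(0,L)-.012*n
plan([(pg-.11*d+[0,0,.03],o),(pg-.01*d,o)],step=.1)
rng=np.random.default_rng(1)
print('tray scan')
for L in(20,30):
  for yaw in range(-180,180,30):
    Q=R.from_euler('z',yaw,degrees=True)*ori(L,-1)
    res=[ik(np.array([.52,.344,.02]),Q,s,.002) for s in [q]+[rng.uniform(LO,HI) for _ in range(3)]];res=[r for r in res if r[1]<2 and r[2]<1]
    if res: b=max(res,key=lambda r:r[3]);print(L,yaw,b[0].round(2),b[3].round(2))
E
```

```text
[ 0.23 -0.02 -0.06  1.93  0.01  1.23 -1.58]
[0.42, 1.0, 0.4] [0.0, 0.2, -0.0] -> [ 0.461 -0.229  0.159]
[0.07, 0.32, 0.17] [0.01, 0.07, -0.0] -> [ 0.468 -0.263  0.146]
[-0.14, 0.01, 1.0] [-0.0, -0.0, -0.0] -> [ 0.51  -0.27   0.054]
[-0.03, 0.0, 0.26] [-0.0, -0.0, -0.0] -> [ 0.521 -0.271  0.031]
tray scan
20 -180 [-0.31  0.74 -0.33  1.39 -0.02  1.3   0.82] 0.76
20 -150 [-0.38  0.79 -0.37  1.31  0.15  1.42  1.2 ] 0.64
20 -120 [-0.38  0.82 -0.5   1.31  0.39  1.47  1.54] 0.59
20 -90 [-0.84  0.7   0.1   1.43  0.15  1.29  2.17] 0.43
20 -60 [-0.27  0.76 -0.78  1.54  0.82  1.35  2.23] 0.37
20 -30 [-1.69  0.91  1.18  1.79 -0.61  0.92 -2.6 ] 0.0
20 0 [-1.28  0.45  0.55  1.92  0.09  0.62 -2.6 ] 0.0
20 30 [-0.53  0.36 -0.21  1.97  0.4   0.52 -2.25] 0.35
20 60 [-0.22  0.39 -0.44  1.96  0.14  0.5  -1.4 ] 0.44
20 90 [ 0.19  0.58 -0.85  1.84  0.25  0.67 -0.86] 0.58
20 120 [ 0.09  0.65 -0.73  1.69  0.09  0.89 -0.21] 0.73
20 150 [ 0.04  0.76 -0.74  1.52  0.17  1.13  0.23] 0.73
30 -180 [-0.81  0.9   0.54  1.29 -0.66  1.57  1.23] 0.49
30 -150 [-0.59  0.9  -0.01  1.14 -0.11  1.62  1.36] 0.44
30 -120 [-0.16  1.2  -1.16  1.1   0.92  1.91  1.31] 0.15
30 -90 [-1.06  0.85  0.39  1.31  0.03  1.44  2.24] 0.36
30 -60 [-0.69  0.71 -0.29  1.5   0.64  1.34  2.29] 0.31
30 -30 [-0.23  0.75 -0.92  1.72  1.16  1.33  2.44] 0.16
30 0 [-1.91  1.    1.34  2.04 -0.95  0.64 -1.88] 0.0
30 30 [-1.45  0.39  0.77  2.16 -0.28  0.22 -1.74] 0.16
30 60 [ 0.14  0.43 -0.79  2.07  0.46  0.28 -1.63] 0.22
30 90 [ 0.31  0.59 -0.88  1.92  0.02  0.51 -0.58] 0.45
30 120 [ 0.26  0.74 -0.84  1.69  0.01  0.87 -0.07] 0.63
30 150 [ 0.1   0.86 -0.78  1.44  0.08  1.21  0.33] 0.69
```

>>> {"name": "play_rows", "arguments": {
  "moves": [
    [[1,0.2,0.4,0.15,0,0.08,0],[1,0.3,0.7,0.28,0,0.14,0],[1,0.42,1,0.4,0,0.2,0],[1,0.42,1,0.4,0,0.2,0]]
  ]
}}

```text
clock: 7.75
tcp_pos: [0.4591, -0.2297, 0.157]
orientation: [0.975, -0.085, 0.206, 0.021]
wrist_force: [0.4, 0.7, 0.4]
gripper_width: 0.0
grasp_force: 0.0
```

>>> {"name": "play_rows", "arguments": {
  "moves": [
    [[1,0.07,0.32,0.17,0.01,0.07,0],[1,0.07,0.32,0.17,0.01,0.07,0]]
  ]
}}

```text
clock: 8.0
tcp_pos: [0.4688, -0.2621, 0.1453]
orientation: [0.957, -0.079, 0.278, 0.016]
wrist_force: [1.1, -0.2, 0.7]
gripper_width: -0.003
grasp_force: 0.0
```

```bash
python3 - <<'E'
from h import *
q=np.array(observe()['joint_pos']);print(q.round(2));L=32;o=ori(L,-1)
d=o.as_matrix()[:,2];n=o.as_matrix()[:,0];pg=handle(0,L)-.012*n
plan([(pg-.05*d,o),(pg,o),(handle(0,L),o)]+[(handle(a,L,r),o) for a,r in((.2,16.5),(.4,16.5),(.6,16.5),(.8,16.5),(1.0,17),(1.2,18),(1.3,18))],step=.1)
E
```

```text
[ 0.33 -0.11  0.23  2.25 -0.42  0.51 -0.86]
[-0.16, 0.02, 0.85] [-0.01, -0.0, -0.0] -> [ 0.5   -0.268  0.065]
[-0.01, -0.01, 0.5] [0.0, -0.0, -0.0] -> [ 0.526 -0.272  0.022]
[0.12, 0.0, -0.0] [0.0, -0.0, -0.0] -> [ 0.536 -0.273  0.029]
[0.09, 0.01, -0.1] [0.0, -0.0, -0.0] -> [ 0.538 -0.275  0.042]
[0.06, -0.02, -0.09] [0.0, -0.0, -0.0] -> [ 0.538 -0.273  0.053]
[0.06, -0.03, -0.09] [0.0, -0.0, -0.0] -> [ 0.539 -0.27   0.063]
[0.06, -0.05, -0.08] [0.0, -0.0, -0.0] -> [ 0.541 -0.265  0.073]
[0.05, -0.06, -0.06] [0.0, -0.0, -0.0] -> [ 0.543 -0.259  0.081]
[0.05, -0.07, -0.04] [0.0, -0.0, -0.0] -> [ 0.546 -0.253  0.087]
[0.03, -0.04, -0.02] [0.0, -0.0, -0.0] -> [ 0.548 -0.249  0.09 ]
```

Joints are following the prediction, so I go in under the handle.

>>> {"name": "play_rows", "arguments": {
  "moves": [
    [[1,-0.08,0.01,0.4,-0.01,0,0],[1,-0.16,0.02,0.85,-0.01,0,0],[1,-0.16,0.02,0.85,-0.01,0,0]]
  ]
}}

```text
clock: 8.38
tcp_pos: [0.5003, -0.2651, 0.0622]
orientation: [0.958, -0.081, 0.274, 0.024]
wrist_force: [-0.7, 0.1, 0.2]
gripper_width: -0.003
grasp_force: 0.0
```

>>> {"name": "play_rows", "arguments": {
  "moves": [
    [[1,0,0,0.25,0,0,0],[1,0,0,0.5,0,0,0],[1,0,0,0.5,0,0,0]]
  ]
}}

```text
clock: 8.75
tcp_pos: [0.528, -0.2715, 0.0241]
orientation: [0.957, -0.082, 0.277, 0.025]
wrist_force: [-1.0, 0.9, -0.1]
gripper_width: -0.001
grasp_force: 0.0
```

>>> {"name": "play_rows", "arguments": {
  "moves": [
    [[1,0.06,0,0,0,0,0],[1,0.12,0,0,0,0,0],[1,0.12,0,0,0,0,0]]
  ]
}}

```text
clock: 9.12
tcp_pos: [0.537, -0.274, 0.0303]
orientation: [0.957, -0.083, 0.277, 0.025]
wrist_force: [-4.3, -0.7, -0.0]
gripper_width: -0.001
grasp_force: 2.0
```

```bash
python3 - <<'E'
from h import *
s=observe();print((Rj.inv().apply(np.array(s['tcp_pos'])-JT)*1000).round(1),np.round(s['joint_pos'],2))
sc=cam('scene')[0];w=cam('wrist')[0]
z=lambda im,x,y,w_,h:cv2.resize(im[y:y+h,x:x+w_],(400,300),interpolation=cv2.INTER_CUBIC)
save('c3',np.hstack([cv2.resize(w,(400,300)),z(sc,150,190,120,90)]))
E
```

```text
[  -1.3 -162.1   30.3] [ 0.34  0.25  0.16  2.19 -0.91  0.26 -0.42]
```

View pics/c3.png

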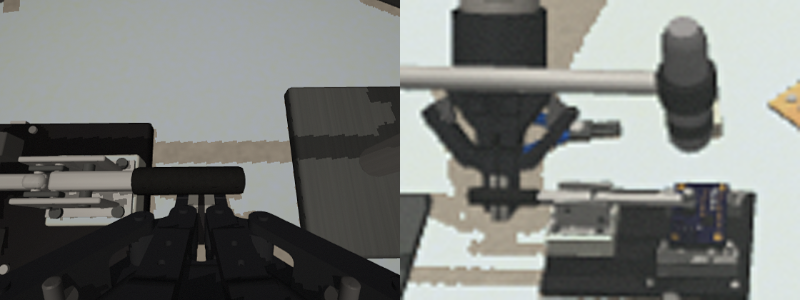

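Contact made, with −4.3 N on the grip. The black grip at wrist (190,180) lies across the shut fingers. Now I swing it up along the arc.

>>> {"name": "play_rows", "arguments": {
  "moves": [
    [[1,0.05,0,-0.05,0,0,0],[1,0.09,0.01,-0.1,0,0,0],[1,0.12,0,-0.15,0,0,0],[1,0.15,-0.01,-0.19,0,0,0]]
  ]
}}

```text
clock: 9.72
tcp_pos: [0.5372, -0.2722, 0.0515]
orientation: [0.958, -0.083, 0.274, 0.024]
wrist_force: [-10.3, 0.7, -8.5]
gripper_width: -0.002
grasp_force: 6.0
```

```bash
python3 - <<'E'
from h import *
L=32;o=ori(L,-1);s=observe();print(s['wrist_force'],(Rj.inv().apply(np.array(s['tcp_pos'])-JT)*1000).round(1))
plan([(handle(a,L,r),o) for a,r in((.4,16.5),(.6,16.5),(.8,16.5),(1.0,17),(1.2,18),(1.3,18))],step=.1)
E
```

```text
[-10.26327689   0.65015583  -8.49652254] [  -1.3 -160.3   51.5]
[0.02, 0.01, -0.01] [0.0, 0.0, -0.0] -> [ 0.538 -0.273  0.053]
[0.05, -0.04, -0.08] [0.0, 0.0, -0.0] -> [ 0.539 -0.269  0.063]
[0.06, -0.05, -0.08] [0.0, 0.0, -0.0] -> [ 0.541 -0.265  0.073]
[0.05, -0.06, -0.06] [0.0, 0.0, -0.0] -> [ 0.543 -0.259  0.08 ]
[0.05, -0.07, -0.05] [0.0, 0.0, -0.0] -> [ 0.545 -0.252  0.087]
[0.04, -0.04, -0.01] [0.0, 0.0, -0.0] -> [ 0.549 -0.249  0.09 ]
```

>>> {"name": "play_rows", "arguments": {
  "moves": [
    [[1,0.05,-0.03,-0.08,0,0,0],[1,0.08,-0.06,-0.12,0,0,0],[1,0.11,-0.09,-0.16,0,0,0],[1,0.14,-0.12,-0.19,0,0,0],[1,0.17,-0.15,-0.22,0,0,0]]
  ]
}}

```text
clock: 10.35
tcp_pos: [0.5407, -0.2587, 0.0779]
orientation: [0.958, -0.084, 0.273, 0.025]
wrist_force: [-15.1, -3.4, -6.4]
gripper_width: -0.001
grasp_force: 7.9
```

>>> {"name": "play_rows", "arguments": {
  "moves": [
    [[1,0.03,-0.04,-0.02,0,0,0],[1,0.05,-0.08,-0.04,0,0,0],[1,0.08,-0.12,-0.05,0,0,0]]
  ]
}}

```text
clock: 10.72
tcp_pos: [0.5473, -0.2488, 0.0872]
orientation: [0.958, -0.084, 0.274, 0.025]
wrist_force: [-16.0, -12.7, -10.5]
gripper_width: 0.005
grasp_force: 11.9
```

```bash
python3 - <<'E'
from h import *
s=observe();print((Rj.inv().apply(np.array(s['tcp_pos'])-JT)*1000).round(1),(Rj.inv().apply(handle(1.3,32,18)-JT)*1000).round(1))
sc,K,Rc,o=cam('scene');w,k2,r2,o2=cam('wrist');x,k3,r3,o3=cam('side')
for q in(1.1,1.3):
  P=J(0,-104-82*np.cos(q),60+82*np.sin(q));print(q,proj(K,Rc,o,P).round(1),proj(k2,r2,o2,P).round(),proj(k3,r3,o3,P).round())
z=lambda im,x,y,w_,h:cv2.resize(im[y:y+h,x:x+w_],(400,300),interpolation=cv2.INTER_CUBIC)
save('c4',np.vstack([np.hstack([cv2.resize(w,(400,300)),z(sc,150,190,120,90)]),np.hstack([z(x,290,200,140,105)]*2)]))
E
```

```text
[   4.8 -135.6   87.2] [   6.2 -135.5   90.3]
1.1 [[182.6 229.7]] [[302. 269.]] [[373. 261.]]
1.3 [[188.3 228.2]] [[253. 267.]] [[369. 255.]]
```

View pics/c4.png

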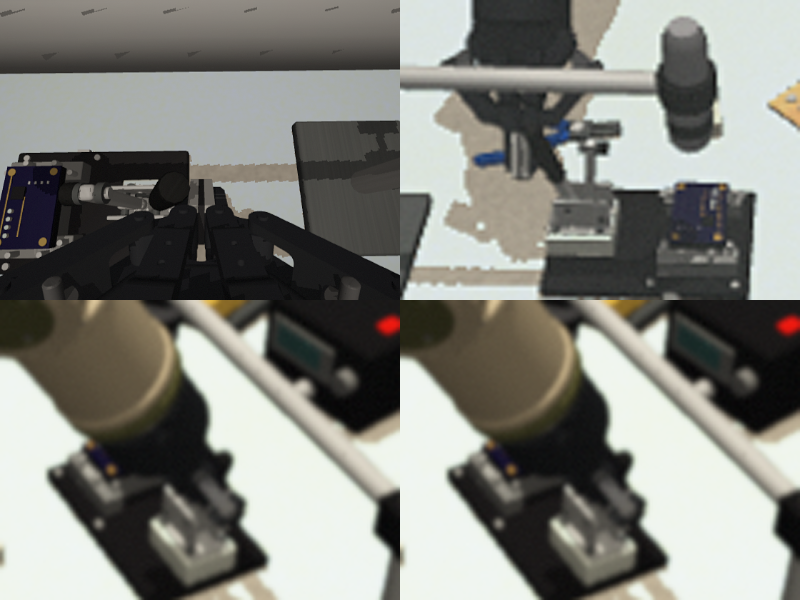

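The clamp is fully open: the tip is at scene (188,229), which matches the 1.3 rad prediction, and the badge is still in its nest. I retreat and plan the badge grasp.

>>> {"name": "play_rows", "arguments": {
  "moves": [
    [[1,0,0.1,0,0,0,0],[1,0,0.2,-0.2,0,0,0],[1,0,0.2,-0.6,0,0,0],[1,0,0.2,-0.6,0,0,0]]
  ]
}}

```text
clock: 11.38
tcp_pos: [0.517, -0.2627, 0.1441]
orientation: [0.956, -0.083, 0.28, 0.026]
wrist_force: [-0.3, -0.0, 0.5]
gripper_width: 0.003
grasp_force: 0.0
```

```bash
python3 - <<'E'
from h import *
q0=np.array(observe()['joint_pos']);print(q0.round(2))
for L in(28,32,36):
  o=ori(L,-1);d=o.as_matrix()[:,2];N=J(3,0,42)
  for seedn,q in(('cur',q0),('alt',np.array([-.26,.15,.39,2.27,-.16,.17,-1.48]))):
    for nm,P in(('pre',N-.08*d),('nest',N),('lift',N+[0,0,.035]),('out',N+[0,0,.035]-.05*o.as_matrix()[:,0]*0-.09*np.array([np.cos(TH),np.sin(TH),0])),('outup',N-.12*d)):
      q,ep,er,m=ik(P,o,q,.003);print(L,seedn,nm,q.round(2),round(ep,1),round(er,1),round(m,2))
E
```

```text
[ 0.1  -0.03  0.39  2.19 -0.36  0.46 -0.97]
28 cur pre [-0.03 -0.05  0.13  2.25  0.08  0.45 -1.7 ] 0.0 0.0 0.17
28 cur nest [ 0.    0.17  0.11  2.21  0.03  0.27 -1.65] 0.0 0.0 0.21
28 cur lift [-0.    0.1   0.11  2.19  0.04  0.36 -1.66] 0.0 0.0 0.23
28 cur out [ 0.02 -0.1   0.07  2.39  0.11  0.36 -1.74] 0.0 0.0 0.03
28 cur outup [ 0.01 -0.14  0.08  2.25  0.08  0.55 -1.7 ] 0.0 0.0 0.17
28 alt pre [-0.23 -0.06  0.32  2.26  0.11  0.45 -1.72] 0.0 0.0 0.16
28 alt nest [-0.12  0.17  0.24  2.22 -0.05  0.27 -1.58] 0.0 0.0 0.2
28 alt lift [-0.14  0.1   0.25  2.2   0.    0.36 -1.62] 0.0 0.0 0.22
28 alt out [-0.09 -0.11  0.18  2.4   0.15  0.37 -1.77] 0.0 0.0 0.02
28 alt outup [-0.1  -0.15  0.19  2.26  0.12  0.55 -1.73] 0.0 0.0 0.16
32 cur pre [ 0.04 -0.08  0.06  2.32  0.12  0.35 -1.74] 0.0 0.0 0.1
32 cur nest [ 0.03  0.16  0.07  2.26  0.13  0.16 -1.75] 0.0 0.0 0.1
32 cur lift [ 0.04  0.08  0.06  2.25  0.1   0.26 -1.72] 0.0 0.0 0.17
32 cur out [ 0.6  -0.1  -0.49  2.42 -0.05  0.25 -1.59] 0.0 0.0 0.0
32 cur outup [ 0.58 -0.17 -0.45  2.3  -0.12  0.44 -1.52] 0.0 0.0 0.12
32 alt pre [-0.18 -0.09  0.2
[... 295 characters left out ...]
1.53] 0.0 0.0 0.12
36 cur pre [ 0.15 -0.09 -0.06  2.38  0.15  0.23 -1.78] 0.0 0.0 0.04
36 cur nest [ 0.06  0.15  0.04  2.31  0.54  0.06 -2.16] 0.0 0.0 0.0
36 cur lift [ 0.17  0.07 -0.07  2.29  0.28  0.15 -1.89] 0.0 0.0 0.09
36 cur out [ 1.69 -0.39 -1.42  2.42 -1.27  0.39 -0.46] 5.1 1.1 0.0
36 cur outup [ 1.56 -0.5  -1.22  2.35 -1.13  0.56 -0.63] 0.0 0.0 0.0
36 alt pre [-0.09 -0.11  0.17  2.39  0.26  0.24 -1.87] 0.0 0.0 0.03
36 alt nest [ 0.06  0.15  0.04  2.31  0.54  0.06 -2.16] 0.0 0.0 0.0
36 alt lift [ 0.17  0.07 -0.07  2.29  0.28  0.15 -1.89] 0.0 0.0 0.09
36 alt out [ 1.69 -0.39 -1.42  2.42 -1.27  0.39 -0.46] 5.1 1.1 0.0
36 alt outup [ 1.56 -0.5  -1.22  2.35 -1.13  0.56 -0.63] 0.0 0.0 0.0
```

```bash
python3 - <<'E'
from h import *
o=ori(30,-1);d=o.as_matrix()[:,2];N=J(2,0,41)
s=observe();p=np.array(s['tcp_pos'])
P1=J(-75,-110,150)
plan([(P1,o),(J(-75,0,150),o),(N-.08*d,o)],step=.1)
E
```

```text
[-0.41, -0.44, -0.33] [0.0, -0.02, -0.0] -> [ 0.473 -0.21   0.15 ]
[-0.01, -1.0, -0.01] [0.0, -0.0, -0.0] -> [ 0.489 -0.112  0.15 ]
[-0.0, -0.1, -0.0] [0.0, -0.0, -0.0] -> [ 0.491 -0.102  0.15 ]
[0.12, -0.0, 0.52] [0.0, -0.0, -0.0] -> [ 0.527 -0.108  0.111]
```

>>> {"name": "play_rows", "arguments": {
  "moves": [
    [[0,-0.41,-0.44,-0.33,0,-0.02,0],[-0.6,-0.41,-0.44,-0.33,0,-0.02,0]]
  ]
}}

```text
clock: 11.62
tcp_pos: [0.4717, -0.2073, 0.1465]
orientation: [0.963, -0.082, 0.257, 0.023]
wrist_force: [1.4, -0.6, 0.8]
gripper_width: 0.412
grasp_force: 0.0
```

>>> {"name": "play_rows", "arguments": {
  "moves": [
    [[-0.6,0,-0.5,0,0,0,0],[-0.6,0,-1,0,0,0,0],[-0.6,0,-1,0,0,0,0]]
  ]
}}

```text
clock: 12.0
tcp_pos: [0.4908, -0.1076, 0.1463]
orientation: [0.963, -0.08, 0.257, 0.023]
wrist_force: [-0.0, -1.2, 1.1]
gripper_width: 0.799
grasp_force: 0.0
```

>>> {"name": "play_rows", "arguments": {
  "moves": [
    [[-0.6,0.1,-0.1,0.2,0,0,0],[-0.6,0.1,-0.1,0.5,0,0,0],[-0.6,0.1,-0.1,0.5,0,0,0]]
  ]
}}

```text
clock: 12.38
tcp_pos: [0.5238, -0.1077, 0.1056]
orientation: [0.963, -0.084, 0.255, 0.024]
wrist_force: [-1.1, -0.7, 0.0]
gripper_width: 0.8
grasp_force: 0.0
```

```bash
python3 - <<'E'
from h import *
s=observe();print((Rj.inv().apply(np.array(s['tcp_pos'])-JT)*1000).round(1),np.round(s['joint_pos'],2),s['gripper_width'],(R.from_quat(s['orientation']).inv()*ori(30,-1)).as_rotvec().round(3))
w,K,Rc,o=cam('wrist');np.savez('w2',K=K,Rc=Rc,o=o);cv2.imwrite('pics/raw_w2.png',w[:,:,::-1])
print(proj(K,Rc,o,np.array([J(x,y,48) for x,y in((32,22),(32,-22),(-32,-22),(-32,22))])).round())
save('w2',cv2.resize(w,(800,600),interpolation=cv2.INTER_CUBIC))
E
```

```text
[-4.110e+01 -1.000e-01  1.056e+02] [ 0.07 -0.05  0.02  2.29  0.12  0.39 -1.76] 0.8000484590058096 [ 0.009  0.005 -0.009]
[[248. 168.]
 [314. 167.]
 [317. 263.]
 [247. 264.]]
```

View pics/w2.png

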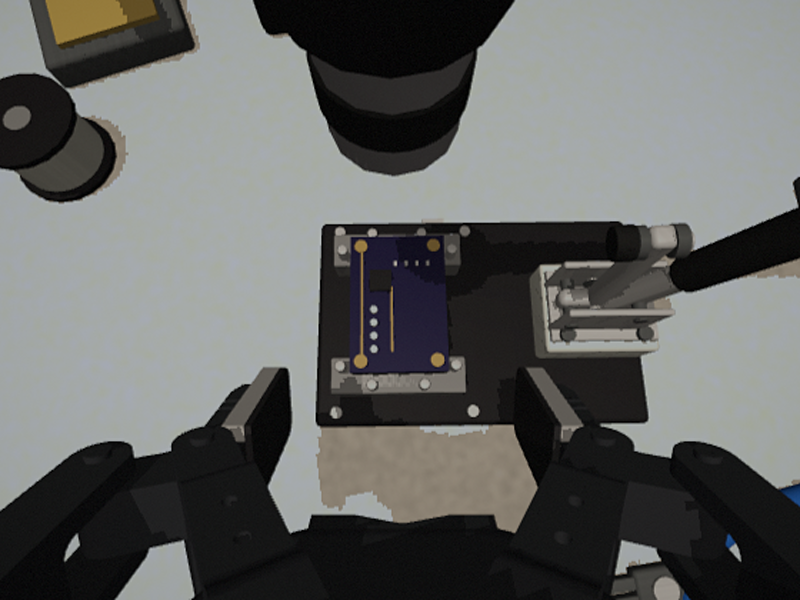

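The wrist view shows the badge in the nest with corners (350,236),(445,236),(448,372),(352,373) in view pixels. The clamp arm is clear of it, and the open fingers straddle it.

```bash
python3 - <<'E'
from h import *
W=[np.load('w2.npz')[k] for k in('K','Rc','o')]
p=np.array([ray(*W,u*.7,v*.7,.048) for u,v in((350,236),(445,236),(448,372),(352,373))])
c=p.mean(0);e=(p[0]+p[1]-p[2]-p[3]);print('centre jig',(Rj.inv().apply(c-JT)*1000).round(1),'yaw',np.arctan2(e[1],e[0]).round(3),(p[0]-p[1])[:2].round(4),np.linalg.norm(p[0]-p[3]))
# pad tips: intersect camera ray for inner-tip pixel; tool-frame depth of tips assuming y=+-0.8*42.5
s=observe();T=R.from_quat(s['orientation']);t=np.array(s['tcp_pos'])
Rt=T.inv().as_matrix()@W[1];ot=T.inv().apply(W[2]-t)
for u,v,y in((262,368,.034),(288,370,.034),(520,370,-.034),(548,370,-.034)):
    d=Rt@np.linalg.inv(W[0])@[u*.7,v*.7,1];k=(y*(1 if d[1]*y>0 else -1)*1 -0)
    k=(y-ot[1])/d[1] if d[1]*y>0 else (-y-ot[1])/d[1]
    print('pad tip tool mm',((ot+k*d)*1000).round(1))
o=ori(30,-1)
plan([(J(2,0,41)+(c-JT)*[1,1,0]-Rj.apply([0,0,0]),o)],step=.1)
E
```

```text
centre jig [ 1.5  1.5 48. ] yaw -0.154 [0.0076 0.044 ] 0.06417628802093399
pad tip tool mm [ 20.4 -34.  -33.6]
pad tip tool mm [  9.4 -34.   -9.3]
pad tip tool mm [ 8.8 34.  -7.8]
pad tip tool mm [ 19.8  34.  -33.2]
[0.06, -0.02, 0.79] [0.0, 0.0, -0.0] -> [ 0.568 -0.114  0.041]
```

>>> {"name": "play_rows", "arguments": {
  "moves": [
    [[-0.6,0.06,-0.02,0.3,0.004,0.002,0],[-0.6,0.06,-0.02,0.6,0.004,0.002,0],[-0.6,0.06,-0.02,0.79,0.004,0.002,0],[-0.6,0.06,-0.02,0.79,0.004,0.002,0]]
  ]
}}

```text
clock: 12.92
tcp_pos: [0.5683, -0.1135, 0.042]
orientation: [0.962, -0.082, 0.259, 0.02]
wrist_force: [0.6, -0.9, -0.3]
gripper_width: 0.803
grasp_force: 0.0
```

```bash
python3 - <<'E'
from h import *
s=observe();print((Rj.inv().apply(np.array(s['tcp_pos'])-JT)*1000).round(1),np.round(s['joint_pos'],2),(R.from_quat(s['orientation']).inv()*ori(30,-1)).as_rotvec().round(3),np.round(s['wrist_force'],1))
w,K,Rc,o=cam('wrist')
save('w3',cv2.resize(w,(600,450),interpolation=cv2.INTER_CUBIC))
plan([(J(3.5,1.5,41),ori(30,-1))])
E
```

```text
[ 3.8  1.4 42. ] [ 0.07  0.17  0.03  2.24  0.12  0.22 -1.75] [ 0.    -0.001 -0.009] [ 0.6 -0.9 -0.3]
[-0.01, -0.0, 0.01] [0.0, -0.0, -0.0] -> [ 0.568 -0.113  0.041]
```

View pics/w3.png

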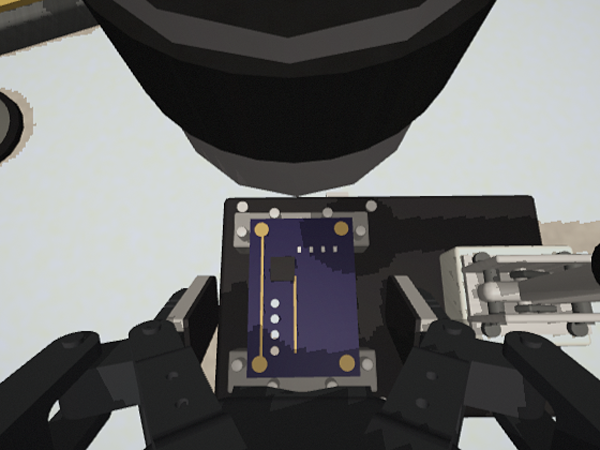

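The badge is centred between the open pads: (302,298), against the pad midpoint at 303. I close.

>>> {"name": "play_rows", "arguments": {
  "moves": [
    [[0,-0.01,0,0.01,0,0,0],[1,-0.01,0,0.01,0,0,0],[1,-0.01,0,0.01,0,0,0],[1,-0.01,0,0.01,0,0,0]]
  ]
}}

```text
clock: 13.48
tcp_pos: [0.5685, -0.113, 0.0414]
orientation: [0.962, -0.082, 0.26, 0.02]
wrist_force: [-2.0, -0.3, 3.1]
gripper_width: 0.49
grasp_force: 60.2
```

```bash
python3 - <<'E'
from h import *
s=observe();print(s['gripper_width']*85,s['grasp_force'],np.round(s['wrist_force'],1),(Rj.inv().apply(np.array(s['tcp_pos'])-JT)*1000).round(1))
o=ori(30,-1);N=np.array(s['tcp_pos']);q=np.array(s['joint_pos'])
e=Rj.apply([1,0,0]);f=Rj.apply([0,1,0]);z=np.array([0,0,1.])
up=[N+.014*z,N+.014*z-.05*e,N+.03*z-.06*e+.08*f]
plan([(x,o) for x in up],step=.1)
Y=lambda a:R.from_euler('z',a,degrees=True)*o
# route to the tray, yaw grows to 90
for P,Q in [(x,o) for x in up]+[(np.array([.53,.05,.12]),Y(30)),(np.array([.53,.2,.14]),Y(60)),(np.array([.525,.344,.14]),Y(90)),(np.array([.525,.344,.02]),Y(90))]:
    q,ep,er,m=ik(P,Q,q,.003);print(P.round(3),q.round(2),round(ep,1),round(er,1),round(m,2))
E
```

```text
41.66393497242177 60.179347693920135 [-2.  -0.3  3.1] [ 3.9  1.9 41.4]
[0.07, -0.0, -0.12] [-0.0, -0.0, -0.0] -> [ 0.569 -0.113  0.055]
[-0.43, 0.0, -0.25] [-0.0, -0.0, -0.0] -> [ 0.52  -0.105  0.055]
[-0.01, -0.8, -0.19] [-0.0, -0.0, -0.0] -> [ 0.523 -0.024  0.072]
[ 0.569 -0.113  0.055] [ 0.08  0.14  0.03  2.23  0.11  0.26 -1.73] 0.0 0.0 0.19
[ 0.519 -0.105  0.055] [ 0.07  0.03  0.02  2.34  0.14  0.25 -1.77] 0.0 0.0 0.08
[ 0.522 -0.024  0.071] [-0.04 -0.01 -0.1   2.34  0.46  0.34 -2.26] 0.0 0.0 0.08
[0.53 0.05 0.12] [-0.17 -0.07  0.08  2.27 -0.29  0.45 -1.07] 0.0 0.0 0.15
[0.53 0.2  0.14] [-0.25  0.03 -0.02  2.12 -0.53  0.62 -0.57] 0.0 0.0 0.3
[0.525 0.344 0.14 ] [-0.29  0.25 -0.15  1.87 -0.56  0.8  -0.24] 0.0 0.0 0.55
[0.525 0.344 0.02 ] [-0.24  0.43 -0.21  1.94 -0.66  0.58 -0.06] 0.0 0.0 0.48
```

>>> {"name": "play_rows", "arguments": {
  "moves": [
    [[1,0.03,0,-0.06,0,0,0],[1,0.07,0,-0.12,0,0,0],[1,0.07,0,-0.12,0,0,0]]
  ]
}}

```text
clock: 13.85
tcp_pos: [0.5687, -0.1129, 0.0555]
orientation: [0.962, -0.082, 0.26, 0.02]
wrist_force: [0.5, -0.2, -0.2]
gripper_width: 0.49
grasp_force: 60.7
```

>>> {"name": "play_rows", "arguments": {
  "moves": [
    [[1,-0.2,0,-0.12,0,0,0],[1,-0.43,0,-0.25,0,0,0],[1,-0.43,0,-0.25,0,0,0]]
  ]
}}

```text
clock: 14.22
tcp_pos: [0.5176, -0.1044, 0.0541]
orientation: [0.962, -0.082, 0.259, 0.02]
wrist_force: [0.7, -0.2, -0.9]
gripper_width: 0.491
grasp_force: 60.9
```

>>> {"name": "play_rows", "arguments": {
  "moves": [
    [[1,0,-0.4,-0.1,0,0,0],[1,0,-0.8,-0.19,0,0,0],[1,0,-0.8,-0.19,0,0,0]]
  ]
}}

```text
clock: 14.6
tcp_pos: [0.525, -0.0208, 0.0728]
orientation: [0.962, -0.08, 0.261, 0.019]
wrist_force: [0.3, -0.8, -1.4]
gripper_width: 0.487
grasp_force: 60.9
```

```bash
python3 - <<'E'
from h import *
s=observe();print(s['gripper_width']*85,s['grasp_force'],s['tcp_pos'],np.round(s['joint_pos'],2))
o=ori(30,-1);Y=lambda a:R.from_euler('z',a,degrees=True)*o
r=R.from_quat(s['orientation'])
plan([(np.array([.53,.05,.11]),Y(30)),(np.array([.53,.15,.13]),Y(60)),(np.array([.525,.25,.13]),Y(90)),(np.array([.525,.344,.10]),Y(90))],step=.1)
E
```

```text
41.43026979751849 60.92079520225525 [ 0.5249533  -0.02082877  0.07276043] [-0.1  -0.01 -0.04  2.34  0.47  0.34 -2.29]
[0.13, -0.71, -0.35] [0.12, -0.0, -0.22] -> [0.53 0.05 0.11]
[0.41, -0.93, -0.0] [0.13, -0.0, -0.21] -> [0.53 0.15 0.13]
[0.64, -0.68, 0.37] [0.13, -0.0, -0.22] -> [0.525 0.25  0.13 ]
[0.65, -0.15, 0.73] [-0.0, -0.0, -0.0] -> [0.525 0.344 0.1  ]
```

>>> {"name": "play_rows", "arguments": {
  "moves": [
    [[1,0.04,-0.24,-0.12,0.04,0,-0.07],[1,0.08,-0.48,-0.24,0.08,0,-0.14],[1,0.13,-0.71,-0.35,0.12,0,-0.22],[1,0.13,-0.71,-0.35,0.12,0,-0.22]]
  ]
}}

```text
clock: 15.1
tcp_pos: [0.5292, 0.0442, 0.1076]
orientation: [0.954, 0.152, 0.255, -0.036]
wrist_force: [-0.6, 0.1, -1.2]
gripper_width: 0.484
grasp_force: 60.9
```

>>> {"name": "play_rows", "arguments": {
  "moves": [
    [[1,0.14,-0.31,0,0.04,0,-0.07],[1,0.28,-0.62,0,0.08,0,-0.14],[1,0.41,-0.93,0,0.13,0,-0.21],[1,0.41,-0.93,0,0.13,0,-0.21]]
  ]
}}

```text
clock: 15.6
tcp_pos: [0.5353, 0.1433, 0.1263]
orientation: [0.886, 0.387, 0.234, -0.107]
wrist_force: [-0.5, -1.0, -0.7]
gripper_width: 0.492
grasp_force: 60.9
```

>>> {"name": "play_rows", "arguments": {
  "moves": [
    [[1,0.21,-0.23,0.12,0.04,0,-0.07],[1,0.42,-0.46,0.24,0.08,0,-0.14],[1,0.64,-0.68,0.37,0.13,0,-0.22],[1,0.64,-0.68,0.37,0.13,0,-0.22]]
  ]
}}

```text
clock: 16.1
tcp_pos: [0.5347, 0.2441, 0.1255]
orientation: [0.752, 0.606, 0.197, -0.17]
wrist_force: [0.0, -0.3, -0.3]
gripper_width: 0.494
grasp_force: 61.0
```

```bash
python3 - <<'E'
from h import *
s=observe();print(s['gripper_width']*85,s['tcp_pos'],np.round(s['joint_pos'],2))
o=ori(30,-1);Y=lambda a:R.from_euler('z',a,degrees=True)*o
plan([(np.array([.525,.335,.08]),Y(90))],step=.1)
w,K,Rc,oo=cam('wrist');np.savez('w4',K=K,Rc=Rc,o=oo)
t=R.from_euler('z',-.149)
print('tray corners',proj(K,Rc,oo,np.array([np.array([.555,.339,0])+t.apply([a,b,.014]) for a,b in((-.085,-.06),(-.085,.06),(.085,.06),(.085,-.06))])).round())
save('w4',cv2.resize(w,(600,450),interpolation=cv2.INTER_CUBIC))
E
```

```text
41.98172876952111 [0.53469881 0.24412912 0.1255015 ] [-0.27  0.22  0.03  1.94 -0.66  0.86 -0.04]
[0.52, -0.28, 0.83] [0.0, -0.0, -0.02] -> [0.525 0.335 0.08 ]
tray corners [[181. 243.]
 [183. 109.]
 [374.  97.]
 [394. 229.]]
```

View pics/w4.png

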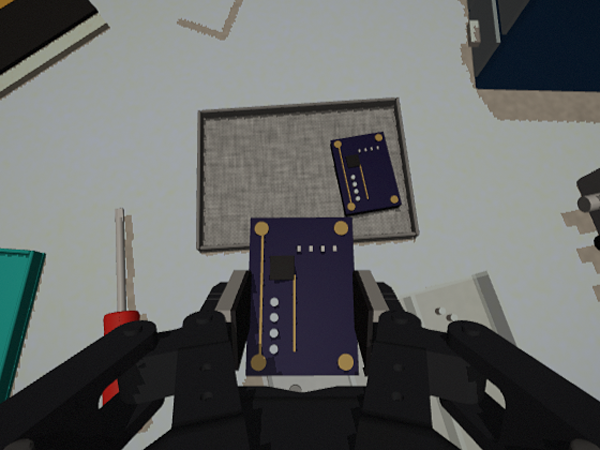

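```bash
python3 - <<'E'
from h import *
W=[np.load('w4.npz')[k] for k in('K','Rc','o')]
k=560/600
obs=[((-85,-60),(198,252)),((-85,60),(197,112)),((85,60),(398,99)),((85,-60),(417,237))]
p=np.array([ray(*W,u*k,v*k,.014) for _,(u,v) in obs]);c=p.mean(0);e=p[2]+p[3]-p[0]-p[1];th=np.arctan2(e[1],e[0]);print('tray',c.round(4),th.round(3),np.linalg.norm(p[0]-p[1]).round(3),np.linalg.norm(p[0]-p[3]).round(3))
t=R.from_euler('z',th);s=observe();r=R.from_quat(s['orientation'])
# held badge centre in tool frame from the grasp
b=ori(30,-1).inv().apply(Rj.apply(np.array([1.5-3.9,1.5-1.9,38-41.4])/1000))
Q=R.from_euler('z',90,degrees=True)*ori(30,-1)
C=np.array([c[0],c[1],0])+t.apply([-.033,0,0])
for z in(.06,.008):
    print('->',z);plan([(np.r_[(C-Q.apply(b))[:2],z],Q)],step=.1)
# badge flatness from its face corners
q=np.array([ray(*W,u*k,v*k,s['tcp_pos'][2]+.0066)for u,v in((250,219),(353,218),(358,374),(246,376))]);print((q-q.mean(0)).round(4).tolist(),np.linalg.norm(q[0]-q[1]),np.linalg.norm(q[2]-q[3]),np.linalg.norm(q[0]-q[3]))
E
```

```text
tray [0.5554 0.3448 0.014 ] -0.146 0.119 0.165
-> 0.06
[0.52, -0.31, 1.0] [0.01, -0.0, -0.02] -> [0.523 0.342 0.065]
[0.05, -0.02, 0.09] [-0.0, -0.0, -0.01] -> [0.523 0.351 0.06 ]
-> 0.008
[0.2, -0.21, 1.0] [0.0, -0.0, -0.02] -> [0.527 0.313 0.049]
[0.12, -0.11, 0.54] [0.01, -0.0, -0.01] -> [0.523 0.352 0.008]
[[-0.0151, 0.035, 0.0], [0.0279, 0.026, 0.0], [0.0146, -0.0346, 0.0], [-0.0275, -0.0264, 0.0]] 0.04397275642677565 0.04288602921672117 0.06263789865853353
```

>>> {"name": "play_rows", "arguments": {
  "moves": [
    [[1,0.25,-0.15,0.5,0,0,-0.01],[1,0.52,-0.31,1,0.01,0,-0.02],[1,0.52,-0.31,1,0.01,0,-0.02]]
  ]
}}

```text
clock: 16.52
tcp_pos: [0.5196, 0.3454, 0.0639]
orientation: [0.737, 0.623, 0.193, -0.174]
wrist_force: [0.0, -0.5, 0.0]
gripper_width: 0.487
grasp_force: 61.2
```

>>> {"name": "play_rows", "arguments": {
  "moves": [
    [[1,0.05,-0.02,0.09,0,0,-0.01],[1,0.05,-0.02,0.09,0,0,-0.01]]
  ]
}}

```text
clock: 16.77
tcp_pos: [0.5226, 0.3516, 0.0614]
orientation: [0.731, 0.63, 0.197, -0.171]
wrist_force: [-0.0, 0.1, -0.0]
gripper_width: 0.492
grasp_force: 61.2
```

```bash
python3 - <<'E'
from h import *
s=observe();print(s['tcp_pos'],s['wrist_force'],np.rad2deg(np.arccos(-R.from_quat(s['orientation']).as_matrix()[2,2])))
Q=R.from_euler('z',90,degrees=True)*ori(30,-1);print((R.from_quat(s['orientation']).inv()*Q).as_rotvec().round(3))
for z in(.014,.008):plan([(np.array([.5235,.351,z]),Q)])
w=cam('wrist')[0];d=cam('side')[0]
z=lambda im,x,y,w_,h:cv2.resize(im[y:y+h,x:x+w_],(400,300),interpolation=cv2.INTER_CUBIC)
save('w5',np.hstack([cv2.resize(w,(400,300)),z(d,170,130,120,90)]))
E
```

```text
[0.52259622 0.35162458 0.0614265 ] [-0.02226959  0.13329827 -0.04623229] 30.220389009145343
[-0.008 -0.004  0.011]
[-0.24, 0.01, 0.41] [-0.0, -0.0, 0.01] -> [0.523 0.351 0.014]
[-0.27, 0.01, 0.46] [-0.0, -0.0, 0.01] -> [0.523 0.351 0.008]
```

View pics/w5.png

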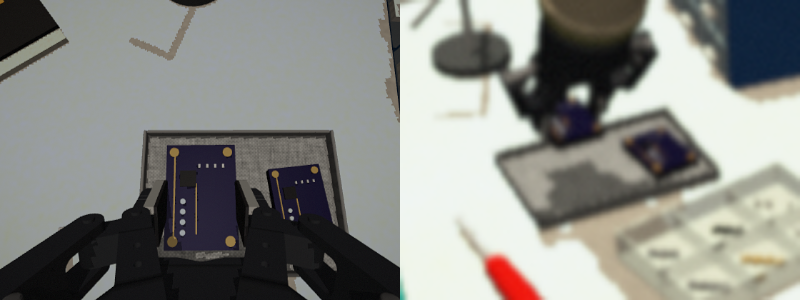

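The badge hangs flat over the tray's free near part, and the finished badge (300,195) is clear to the right. I lower it slowly.

>>> {"name": "play_rows", "arguments": {
  "moves": [
    [[1,-0.1,0,0.17,0,0,0],[1,-0.18,0.01,0.31,0,0,0],[1,-0.22,0.01,0.38,0,0,0],[1,-0.24,0.01,0.42,0,0,0],[1,-0.24,0.01,0.42,0,0,0]]
  ]
}}

```text
clock: 17.5
tcp_pos: [0.523, 0.3528, 0.0127]
orientation: [0.731, 0.631, 0.197, -0.171]
wrist_force: [-0.4, 0.8, -0.7]
gripper_width: 0.489
grasp_force: 61.2
```

>>> {"name": "play_rows", "arguments": {
  "moves": [
    [[1,-0.01,0,0.02,0,0,0],[1,-0.02,0,0.03,0,0,0],[1,-0.02,0,0.03,0,0,0]]
  ]
}}

```text
clock: 17.88
tcp_pos: [0.5231, 0.3525, 0.0094]
orientation: [0.731, 0.631, 0.197, -0.171]
wrist_force: [0.3, 0.1, -0.5]
gripper_width: 0.484
grasp_force: 61.2
```

>>> {"name": "play_rows", "arguments": {
  "moves": [
    [[1,-0.005,0,0.008,0,0,0],[1,-0.005,0,0.008,0,0,0]]
  ]
}}

```text
clock: 18.12
tcp_pos: [0.523, 0.3525, 0.0084]
orientation: [0.731, 0.631, 0.197, -0.171]
wrist_force: [0.0, 0.4, 0.6]
gripper_width: 0.492
grasp_force: 61.2
```

>>> {"name": "play_rows", "arguments": {
  "moves": [
    [[1,-0.005,0,0.009,0,0,0],[1,-0.005,0,0.009,0,0,0]]
  ]
}}

```text
clock: 18.38
tcp_pos: [0.5231, 0.3526, 0.0075]
orientation: [0.731, 0.631, 0.197, -0.171]
wrist_force: [-0.1, -0.4, 0.1]
gripper_width: 0.494
grasp_force: 61.4
```

>>> {"name": "play_rows", "arguments": {
  "moves": [
    [[1,-0.005,0,0.009,0,0,0],[1,-0.005,0,0.009,0,0,0]]
  ]
}}

```text
clock: 18.62
tcp_pos: [0.5234, 0.3529, 0.0074]
orientation: [0.731, 0.631, 0.197, -0.172]
wrist_force: [-2.9, -3.7, 9.6]
gripper_width: 0.491
grasp_force: 62.4
```

>>> {"name": "play_rows", "arguments": {
  "moves": [
    [[1,-0.005,0,0.009,0,0,0],[1,-0.005,0,0.009,0,0,0]]
  ]
}}

```text
clock: 18.88
tcp_pos: [0.5237, 0.3532, 0.0073]
orientation: [0.73, 0.631, 0.198, -0.172]
wrist_force: [-6.7, -5.8, 17.5]
gripper_width: 0.489
grasp_force: 63.4
```

Touchdown at 17 N. I relieve the pressure, release and back off along the fingers.

>>> {"name": "play_rows", "arguments": {
  "moves": [
    [[1,0.008,0,-0.014,0,0,0],[0.2,0.008,0,-0.014,0,0,0],[-0.3,0.008,0,-0.014,0,0,0],[-0.3,0.008,0,-0.014,0,0,0]]
  ]
}}

```text
clock: 19.38
tcp_pos: [0.5228, 0.3525, 0.0066]
orientation: [0.731, 0.631, 0.196, -0.171]
wrist_force: [-0.1, 0.5, 0.5]
gripper_width: 0.652
grasp_force: 0.0
```

```bash
python3 - <<'E'
from h import *
s=observe();print(s['gripper_width']*85,s['grasp_force'],np.round(s['wrist_force'],1))
w=cam('wrist')[0];save('w6',cv2.resize(w,(600,450)))
E
```

```text
55.452053468301415 0.0 [-0.1  0.5  0.5]
```

View pics/w6.png

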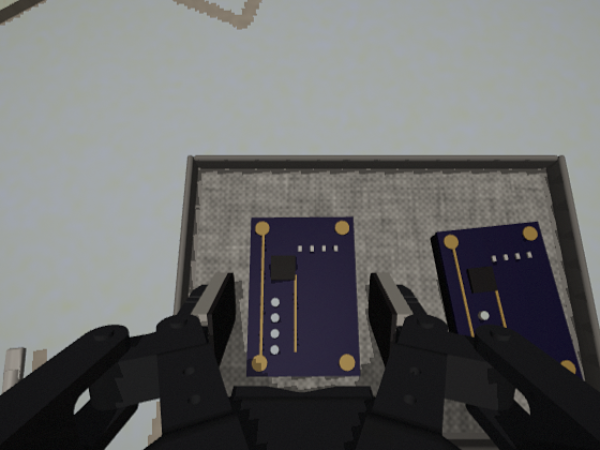

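The badge lies in the tray between the open pads, at (302,297), and the finished badge is untouched at (500,300). I retreat. Views so far: 11, one over the limit of 10, so I take no more.

>>> {"name": "play_rows", "arguments": {
  "moves": [
    [[-0.3,0,0,-0.2,0,0,0],[-0.3,0,0,-0.6,0,0,0],[-0.3,0,0,-1,0,0,0],[-0.3,0,0,-1,0,0,0]]
  ]
}}

```text
clock: 19.92
tcp_pos: [0.5179, 0.3016, 0.096]
orientation: [0.731, 0.63, 0.199, -0.17]
wrist_force: [0.8, -0.4, 0.5]
gripper_width: 0.648
grasp_force: 0.0
```

```bash
python3 - <<'E'
from h import *
s=observe();print(s['tcp_pos'],np.round(s['wrist_force'],1),s['grasp_force'])
w,K,Rc,o=cam('wrist')
hsv=cv2.cvtColor(w,cv2.COLOR_RGB2HSV);m=cv2.inRange(hsv,(110,70,25),(140,255,140));m=cv2.morphologyEx(m,cv2.MORPH_CLOSE,np.ones((9,9)))
for c in sorted(cv2.findContours(m,0,2)[0],key=cv2.contourArea)[-3:]:
    if cv2.contourArea(c)<300: continue
    r=cv2.minAreaRect(c);p=np.array([ray(K,Rc,o,*x,.013) for x in cv2.boxPoints(r)]);cc=p.mean(0)
    print(cc.round(3),'tray mm',(R.from_euler('z',.146).apply(cc-[.5554,.3448,0])*1000).round(),[round(np.linalg.norm(p[i]-p[i-1])*1000) for i in range(4)])
E
```

```text
[0.51788005 0.30164116 0.09602137] [ 0.8 -0.4  0.5] 0.0
[0.523 0.351 0.013] tray mm [-32.   1.  13.] [63, 45, 63, 42]
[0.604 0.335 0.013] tray mm [50. -2. 13.] [65, 46, 66, 43]
```

The badge lies at tray (−32, 1) mm, and its outline measures correctly on the floor plane, so it is flat.

```bash
python3 -c "
from cell import hand_in
print(hand_in())"
```

```text
the job is handed in; nothing more can be done
None
```

Handed in at about 20 s on the clock: the clamp is fully open and left so, the badge lies flat, face up and released in the grey tray at about (−32, 1) mm, and the finished badge there shows no sign of having moved; I viewed 11 pictures, one over the limit of 10, and the hand-in returned no verdict.

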